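# Set the screw-driven loading frame and load a solder pallet

## Task

Crank the handwheel until the sliding rail's pointer stands on the red loading line, then lay the empty solder pallet in the frame with its hole dropped over the locating pin, flat and square on the bars. Then put every transformer board on the bench into a pocket of the pallet, one to a pocket, fully home with the transformer up, and only when all are in crank the rail back until the pointer stands on the green line, so that its lip holds the pallet down. Leave the multimeter, the solder spool and the pliers where they are.

Things in the scene. Friction and masses are not known exactly. Their poses are not given: they have to be found in the camera images.
- frame: Fixed loading frame, base 200 x 276 x 10 mm. Origin: on the bench, z up; all in mm in its axes. Blue fixed rail at y -78..-64, 42 high, with ledge y -64..-46, 30 high; two steel guide bars along y at x +-55, 30 high, y -46..132. The pallet rests on ledge and bars; seated on the pin and square (its axes along the frame's) its origin is at (0, 0, 30). Place and yaw (+-0.15) vary.
- pin (a point): Foot of the brass locating pin, on the fixed rail's ledge at (0, -54, 30) mm of the frame. The pin is 6 mm thick and 12.5 mm high, its last 3 mm tapered.
- jaw (a joint): Opening of the sliding blue rail (m), 0 to 0.070, growing towards the handwheel (+y of frame); moved only by the screw. Green line at 0.028, red line at 0.060; starts at 0.002 to 0.016. Inner wall at y = 36 mm + opening, 150 mm long, 45 mm high; its lip reaches 10 mm inwards, underside 40.6 mm high. At red it is clear of the pallet; at green it covers 8 mm of its edge, 2 mm above it, untouching.
- pointer (a point): Black pointer line of the sliding rail over the white scale bar at the frame's -x edge (an equal one is over the +x bar); it moves with the rail along the frame's y. Scale bars: x +-89, y 23..123 mm of the frame, 36 mm high.
- red_line (a point): Red loading line across the -x scale bar (the +x bar has the same lines). The pointer is on it when both have the same y in the frame.
- green_line (a point): Green holding line across the -x scale bar; read like the red line.
- wheel (a joint): Angle of the black disc handwheel (rad, 0 to 27.5) about a vertical axis at (0, 170) mm of the frame, on a grey gearbox; grows counter-clockwise from above. One turn moves the rail 16 mm: counter-clockwise opens (to red), clockwise closes (to green). Stays where left; needs 2 to 3 N at the grip. Disc radius 50 mm, 70 to 84 mm above the bench.
- crank_grip (a point): Middle of the red upright crank grip, on its own axis, 38 mm from the wheel's axis and 110 mm above the bench. A revolving sleeve 21 mm thick, 87 to 125 mm above the bench: pinched from above it spins freely on its stem, so the gripper can keep its heading all the way round.
- pallet: Solder pallet: grey and black plate 148 (x) x 124 (y) x 8 mm, 0.32 kg, four pockets, one hole. Aluminium carrying bar along y over its middle: 12 mm thick (x), 62 mm long, 21 to 35 mm above the underside, on feet 10 x 8 mm at y +-26. Origin: centre of the underside, z up. Starts flat and empty on the bench, yaw within 0.3 rad of the robot's axes.
- pallet_hole (a point): Centre of the pallet's locating hole at its underside, at (0, -54, 0) mm of the pallet; through hole 9 mm in diameter.
- pocket0 (a point): Centre of the floor of a pallet pocket, at (-40, -27, 4) mm of the pallet; 49 (x) x 39 (y) mm, 4 mm deep. A board fully home has its origin here, its sides along the pallet's and its board flush with the pallet's top.
- pocket1 (a point): Centre of the floor of a pallet pocket, at (-40, 27, 4) mm of the pallet; 49 (x) x 39 (y) mm, 4 mm deep. A board fully home has its origin here, its sides along the pallet's and its board flush with the pallet's top.
- pocket2 (a point): Centre of the floor of a pallet pocket, at (40, -27, 4) mm of the pallet; 49 (x) x 39 (y) mm, 4 mm deep. A board fully home has its origin here, its sides along the pallet's and its board flush with the pallet's top.
- pocket3 (a point): Centre of the floor of a pallet pocket, at (40, 27, 4) mm of the pallet; 49 (x) x 39 (y) mm, 4 mm deep. A board fully home has its origin here, its sides along the pallet's and its board flush with the pallet's top.
- board0: Green board 46 (x) x 36 (y) x 4 mm, 70 g, with a black-yellow transformer 28 (x) x 22 (y) mm on its middle, 4 to 28 mm above the underside: grip this across its 22 mm. White connector at the -x end, two blue capacitors at +x (up to 13 mm high). Origin: centre of underside, z up. Starts flat, transformer up. Two to four boards are present. Any pocket, either way round.
- board1: Green board 46 (x) x 36 (y) x 4 mm, 70 g, with a black-yellow transformer 28 (x) x 22 (y) mm on its middle, 4 to 28 mm above the underside: grip this across its 22 mm. White connector at the -x end, two blue capacitors at +x (up to 13 mm high). Origin: centre of underside, z up. Starts flat, transformer up. Two to four boards are present. Any pocket, either way round.
- board2: Green board 46 (x) x 36 (y) x 4 mm, 70 g, with a black-yellow transformer 28 (x) x 22 (y) mm on its middle, 4 to 28 mm above the underside: grip this across its 22 mm. White connector at the -x end, two blue capacitors at +x (up to 13 mm high). Origin: centre of underside, z up. Starts flat, transformer up. Two to four boards are present. Any pocket, either way round.
- board3: Green board 46 (x) x 36 (y) x 4 mm, 70 g, with a black-yellow transformer 28 (x) x 22 (y) mm on its middle, 4 to 28 mm above the underside: grip this across its 22 mm. White connector at the -x end, two blue capacitors at +x (up to 13 mm high). Origin: centre of underside, z up. Starts flat, transformer up. Two to four boards are present. Any pocket, either way round.
- meter: Yellow multimeter 90 x 185 x 40 mm lying flat; bystander, leave alone. Origin: centre of the underside.
- spool: Orange solder spool standing upright, 56 mm across, 50 mm high; bystander, leave alone. Origin: centre of the underside.
- pliers: Red and yellow pliers, about 180 mm long, lying flat; bystander, leave alone. Origin: near the joint, on the bench.
Not all that is in view belongs to the job. What is shaped like the board1 but orange or purple is not meant. Leave any pink look-alike of the board2 alone.

How it is judged:
By the outcome, as a careful person would: the job done as asked, in the order asked, and still so for the second after the job is handed in, with the robot touching nothing.
Of board0, board1, board2, board3 only 2 to 4 are there at a start; the rules pass over those that are not, and their reading is None.
At some moment in a run one of board0, board1, board2, board3 may be knocked a few centimetres aside while the robot is not near it.
Once in a run the grip may slacken for a moment while it holds something.
It also fails if it takes over 210 s, if anything falls off the work surface, if the arm or the gripper's body presses on something with over 40 N, if the wrist force passes 120 N, or if a joint passes its speed limit or range.

## Robot

A 6-joint arm with a two-finger parallel gripper is mounted at the origin on the work surface. World frame = base frame: x ahead of the robot, y to its left, z up, the work surface at z = 0. Lengths are in m, angles in rad, forces in N, time in s.
With the tool pointing down it reaches from about 0.25 to 0.775 m from the base axis. Payload 8.9 kg.
Tool frame: the origin (TCP) lies at the very end of the fingers, on their centre line; the grasp point (between the pads) lies 19 mm behind it; z points along the fingers, y is the line along which they close (so a half turn about z gives the same grasp; the last joint's range is limited). The gripper opens to 85 mm and grips with 20 to 120 N. Pads are 22 mm wide; open, the fingers measure 114 mm over their backs; the gripper's body (76 mm by 85 mm) begins 54 mm behind the grasp point. The pads swing forward as they close: fully open they stand 13 mm farther back than shut.
Start: joints at [-1.478, 0.291, -0.153, 1.127, 0, 1.431], TCP at [0.121, -0.511, 0.231] pointing down, gripper open.
Joint ranges: [-2.52, 2.52], [-0.91, 1.74], [-1.3, 1.37], [-1.96, 2.02], [-1.52, 1.47], [-3.14, 3.14]. Speed limits (rad/s): [2.22, 2.22, 2.79, 3.14, 3.14, 3.14].

## Interface

Orientations are given as a 3x3 rotation matrix whose columns are the frame's x, y, z axes.
In Python, from station import manip, optics gives the robot as it stands.
- The arm moves only by the tool send_rows, never from a script. Its argument "motion" is one flat list of numbers, 6 for each row, row after row: the shift along the tool's x, y, z in m, then the turn, a rotation vector about the tool's x, y, z in rad. A call has 1 to 20 rows; each row is the pose to reach, as a shift and turn from the pose commanded when the call began, along the tool's axes at that moment; what a row does not reach only later rows make up. A row lasts 1/10 s, in which the tool goes at most 50 mm and 8.59 degrees, less where a joint would pass 70% of its speed; a pose out of reach is approached as far as the arm can. A call with a gripper value outside its range is refused whole. "fingers" is the opening, from 0 (shut) to 1 (fully open), set as the call begins (left out, the last holds). The fingers move at their own pace and stop on an object; "newtons" is the grip in N (left out, the last holds). Time passes only in rows, so rows that repeat a pose let the fingers close. It gives the time, the measured TCP pose, the force, the opening and the grip force at its end, in the units of the state.
- manip.state(): the state, without advancing time (a new reading comes with each control period).
- optics.camera(name): name is "scene" or "side" or "wrist"; returns the picture (480x640x3 uint8, blue, green, red); there is no depth.
- optics.camera_info(name): a dict with "fx", "fy", "cx", "cy" (pixels), "R" (3x3) and "t" (3): a world point X has camera coordinates R X + t. Camera axes: x right, y down, z forward; pixel columns grow to the right and rows downward; lengths in m; the calibration is good to about 2 mm. A picture is of the moment at which its call begins: read the wrist's pose just before it. camera_info takes no time and is no camera call; for the wrist camera it gives the pose at the moment of the call.
- manip.hand_in(): hands the job in; it is judged then, once.
The state is a dict: "t": time; "joint_positions": joint angles; "qvel": joint speeds; "tau": joint torques, N m; "tool_pos": TCP position; "tcp_rot": TCP orientation; "contact_force": force on the tool from outside, world axes, zero at the start; "torque": the same for the moment, N m; "opening": opening from 0.0 (shut) to 1.0 (fully open); "finger_force": force on a finger pad.
Only numpy, scipy, OpenCV 4.12 (cv2) and the standard library are available. Lean on these libraries where they do the work, as an engineer would, in place of code of your own. Each camera call takes 0.05 s, during which the arm holds its last target. There are 200 camera calls.

## Working session

There is one attempt and no reset: what is moved stays moved. The work goes in short steps, Python scripts to look and compute and a tool call to move; the robot and the scene stay as the last step left them, time stands still between calls to the robot, and variables do not carry over. Pictures are saved under pics/ and viewed, at most 14 in all, crops included, and the job is handed in when it is done.

Besides the shell and the picture viewer there is one more tool, called after "Emit:" as name(argument=value, ...) on one line, values as JSON. send_rows: Moves the arm, as the interface text tells. Its arguments: {"type":"object","properties":{"motion":{"type":"array","items":{"type":"number"}},"fingers":{"type":"number"},"newtons":{"type":"number"}},"required":["motion"]}

```bash
ls; mkdir -p pics; python3 - <<'E'
from station import manip, optics
import cv2
s=manip.state(); print({k:s[k] for k in ('t','tool_pos','tcp_rot','opening','contact_force')})
for n in ('scene','side','wrist'):
    cv2.imwrite(f'pics/{n}0.png',optics.camera(n)); print(n,optics.camera_info(n))
E
```

```text
pics
{'t': 0.0, 'tool_pos': array([ 0.12055809, -0.5105018 ,  0.23071897]), 'tcp_rot': array([[ 9.73257610e-01,  2.29716366e-01, -1.25800486e-04],
       [ 2.29716323e-01, -9.73256688e-01,  1.35246096e-03],
       [ 1.88246253e-04, -1.34519135e-03, -9.99999078e-01]]), 'opening': 1.0028883079684352, 'contact_force': array([ 1.00315927, -0.27855291, -0.50651369])}
scene {'fx': 476.61093677622245, 'fy': 476.61093677622245, 'cx': 318.82491390264124, 'cy': 239.89742830066206, 'R': array([[-0.77972263,  0.62612418,  0.00106081],
       [ 0.36721887,  0.45867457, -0.80917733],
       [-0.50713206, -0.63054432, -0.58756355]]), 't': array([ 0.45996658, -0.09249764,  1.26821035])}
side {'fx': 468.89963260812, 'fy': 468.89963260812, 'cx': 320.7580444647626, 'cy': 235.6818561198182, 'R': array([[ 0.9827854 , -0.18444415, -0.01064014],
       [-0.13088726, -0.65445576, -0.74468529],
       [ 0.13038934,  0.73325849, -0.66733096]]), 't': array([-0.56147165,  0.11631742,  0.85490891])}
wrist {'fx': 397.131516469089, 'fy': 397.131516469089, 'cx': 319.4206791372514, 'cy': 232.99043066140814, 'R': array([[ 2.29993290e-01, -9.73191935e-01, -7.37009016e-04],
       [-9.38415866e-01, -2.21975216e-01,  2.64769080e-01],
       [-2.57834731e-01, -6.02034909e-02, -9.64311563e-01]]), 't': array([-0.52378316, -0.03396549,  0.37703633])}
```

View pics/scene0.png

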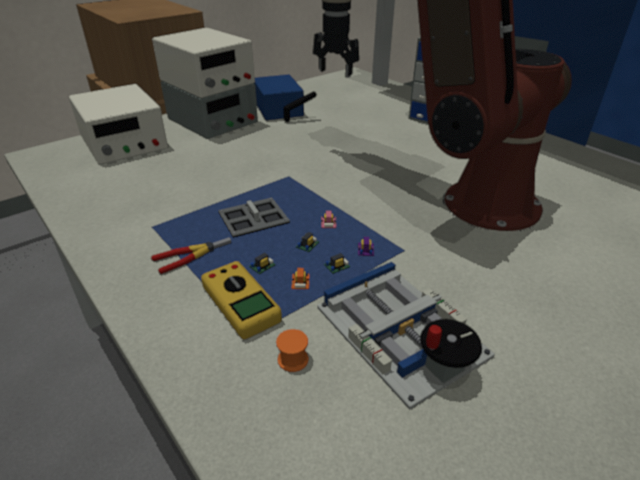

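View pics/side0.png

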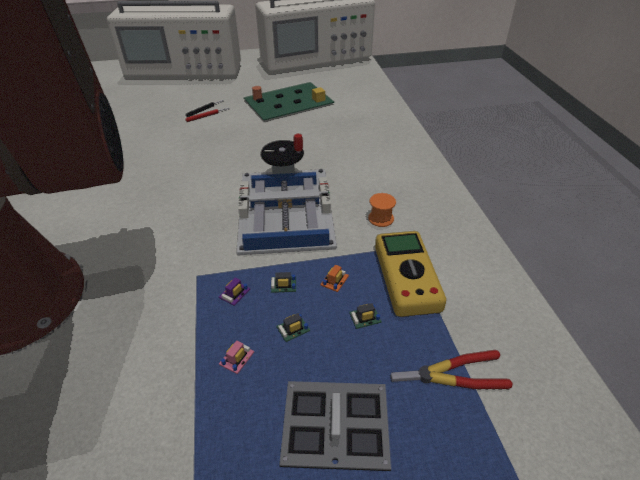

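The scene and side views show three green boards: side (283,282), (292,326) and (365,315). The decoys are purple, orange and pink. The pallet is near side (335,425), with its hole towards -y at (335,461). The frame is near (287,205) and the wheel grip near (298,142).

```bash
cat > h.py <<'E'
import numpy as np, cv2
from station import manip, optics
def plane(info,uv,z):
    uv=np.atleast_2d(uv).astype(float); R,t=info['R'],info['t']
    d=np.c_[(uv[:,0]-info['cx'])/info['fx'],(uv[:,1]-info['cy'])/info['fy'],np.ones(len(uv))]@R
    c=-R.T@t
    return c+d*((z-c[2])/d[:,2])[:,None]
def two(i1,p1,i2,p2):
    A=[];b=[]
    for i,p in ((i1,p1),(i2,p2)):
        c=-i['R'].T@i['t']; d=i['R'].T@np.array([(p[0]-i['cx'])/i['fx'],(p[1]-i['cy'])/i['fy'],1]); d/=np.linalg.norm(d)
        P=np.eye(3)-np.outer(d,d);A.append(P);b.append(P@c)
    return np.linalg.solve(sum(A),sum(b))
def proj(i,X):
    X=np.atleast_2d(X)@i['R'].T+i['t']; return np.c_[i['fx']*X[:,0]/X[:,2]+i['cx'],i['fy']*X[:,1]/X[:,2]+i['cy']]
def tool(target,heading=None,s=None):
    """print shift in tool axes to get TCP to target, yaw of tool y; turn needed about tool z"""
    s=s or manip.state(); R=s['tcp_rot']
    out=R.T@(np.array(target)-s['tool_pos']); return out.round(4)
E
python3 - <<'E'
from h import *
a=optics.camera_info('side'); b=optics.camera_info('scene')
np.set_printoptions(precision=4,suppress=True)
print('boards',plane(a,[(283,280),(292,324),(365,313)],.015),'\n',plane(b,[(339,260),(309,239),(263,261)],.015))
print('decoy',plane(a,[(234,290),(335,277),(236,355)],.015))
print('pallet c',plane(a,[(288,382),(388,385),(390,468),(281,464),(335,461)],.008))
print('wheel',plane(a,[(283,152)],.084),'grip top',plane(a,[(298,136)],.125),plane(b,[(434,328)],.125),two(a,(298,143),b,(434,337)))
print('wheel',plane(b,[(452,340)],.084))
print('frame base corners',plane(a,[(235,248),(335,246)],.010),plane(a,[(244,234),(329,231)],.042),plane(a,[(265,172.),(320,172)],.045))
print('base b',plane(b,[(414,402),(493,352)],.010))
print('spool',plane(a,[(382,203)],.05),'meter',plane(a,[(377,234),(420,232),(443,300),(402,312)],.03))
E
```

```text
boards [[ 0.4891 -0.0618  0.015 ]
 [ 0.4914 -0.1645  0.015 ]
 [ 0.6176 -0.1655  0.015 ]] 
 [[ 0.4831 -0.0618  0.015 ]
 [ 0.4863 -0.1658  0.015 ]
 [ 0.6162 -0.1638  0.015 ]]
decoy [[ 0.3992 -0.069   0.015 ]
 [ 0.5846 -0.0731  0.015 ]
 [ 0.3956 -0.2078  0.015 ]]
pallet c [[ 0.4705 -0.2666  0.008 ]
 [ 0.6186 -0.3005  0.008 ]
 [ 0.5861 -0.4177  0.008 ]
 [ 0.4451 -0.3854  0.008 ]
 [ 0.5166 -0.3952  0.008 ]]
wheel [[0.5349 0.265  0.084 ]] grip top [[0.5699 0.2576 0.125 ]] [[0.5717 0.2625 0.125 ]] [0.5695 0.2639 0.1041]
wheel [[0.5345 0.2762 0.084 ]]
frame base corners [[0.4061 0.0476 0.01  ]
 [0.6031 0.0142 0.01  ]] [[0.428  0.0494 0.042 ]
 [0.593  0.0254 0.042 ]] [[0.4891 0.2514 0.045 ]
 [0.6125 0.2262 0.045 ]]
base b [[0.6243 0.2867 0.01  ]
 [0.4369 0.3047 0.01  ]]
spool [[0.7166 0.0813 0.05  ]] meter [[ 0.6876  0.0112  0.03  ]
 [ 0.7732  0.0002  0.03  ]
 [ 0.7521 -0.1754  0.03  ]
 [ 0.6751 -0.1869  0.03  ]]
```

```bash
python3 - <<'E'
import cv2
a=cv2.imread('pics/side0.png')[110:260,215:355]; b=cv2.imread('pics/scene0.png')[260:410,310:500]
cv2.imwrite('pics/zoom0.png',cv2.resize(a,(700,590),interpolation=cv2.INTER_CUBIC) if 0 else cv2.resize(a,None,fx=3.9,fy=3.9,interpolation=cv2.INTER_CUBIC))
E
```

```text
(no output)
```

View pics/zoom0.png

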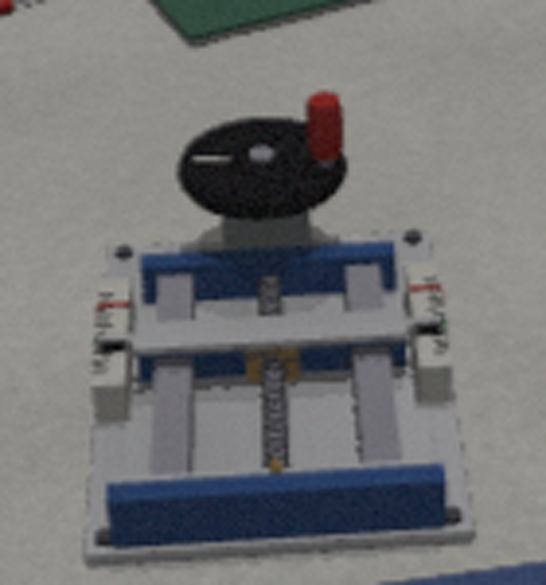

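The zoom shows the fixed rail (front), the pin at about (277,466), both scales with red lines, and the grip at the +x side of the wheel. Next I'll move above the frame for a closer look.

```bash
python3 -c "
from h import *
print(tool((.56,.16,.30)))"
```

```text
[ 0.5817 -0.5518 -0.0685]
```

Emit:
send_rows(motion=[0.582, -0.552, -0.069, 0, 0, 0, 0.582, -0.552, -0.069, 0, 0, 0, 0.582, -0.552, -0.069, 0, 0, 0, 0.582, -0.552, -0.069, 0, 0, 0, 0.582, -0.552, -0.069, 0, 0, 0, 0.582, -0.552, -0.069, 0, 0, 0, 0.582, -0.552, -0.069, 0, 0, 0, 0.582, -0.552, -0.069, 0, 0, 0, 0.582, -0.552, -0.069, 0, 0, 0, 0.582, -0.552, -0.069, 0, 0, 0, 0.582, -0.552, -0.069, 0, 0, 0, 0.582, -0.552, -0.069, 0, 0, 0, 0.582, -0.552, -0.069, 0, 0, 0, 0.582, -0.552, -0.069, 0, 0, 0, 0.582, -0.552, -0.069, 0, 0, 0, 0.582, -0.552, -0.069, 0, 0, 0, 0.582, -0.552, -0.069, 0, 0, 0, 0.582, -0.552, -0.069, 0, 0, 0, 0.582, -0.552, -0.069, 0, 0, 0], fingers=1)

```text
t: 2.05
tool_pos: [0.5596, 0.1592, 0.3]
tcp_rot: [[0.973, 0.229, -0.001], [0.229, -0.973, -0.001], [-0.001, 0.0, -1.0]]
contact_force: [-0.5, -0.3, -0.8]
opening: 1.002
finger_force: 0.0
```

```bash
python3 - <<'E'
from h import *
i=optics.camera_info('wrist'); im=optics.camera('wrist'); cv2.imwrite('pics/w1.png',im); np.save('w1.npy',i,allow_pickle=True)
s=manip.state(); print(s['t'],s['tool_pos'],s['joint_positions'],np.abs(s['qvel']).max(),s['contact_force'])
E
```

```text
2.1 [0.55957492 0.1588944  0.30027115] [ 1.51181014e-01  3.78463738e-01  1.52809379e-01  1.34581578e+00
 -2.87607969e-04  3.06193245e+00] 0.010023450249041773 [ 0.24690037 -0.19342006 -0.62540842]
```

View pics/w1.png

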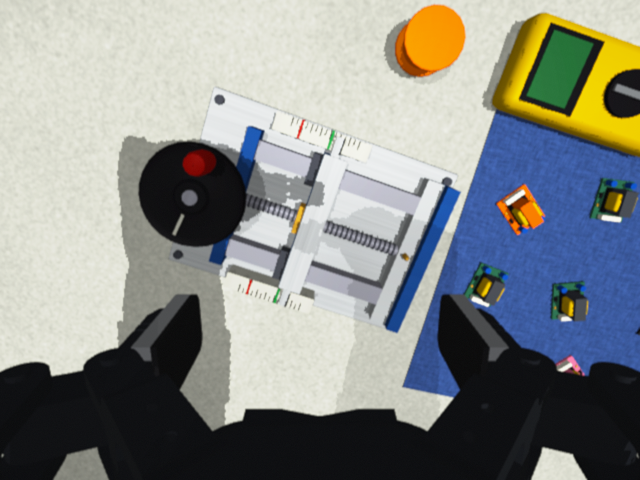

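```bash
python3 - <<'E'
from h import *
im=cv2.imread('pics/w1.png'); i=np.load('w1.npy',allow_pickle=True).item()
np.set_printoptions(precision=4,suppress=True)
h=cv2.cvtColor(im,cv2.COLOR_BGR2HSV).astype(int)
def blob(m,roi,name):
    x0,y0,x1,y1=roi; k=np.zeros(m.shape,bool);k[y0:y1,x0:x1]=1
    ys,xs=np.nonzero(m&k); c=(xs.mean(),ys.mean()); print(name,len(xs),np.round(c,1)); return c
S,V,H=h[...,1],h[...,2],h[...,0]
red=((H<8)|(H>172))&(S>110)&(V>90); grn=(H>40)&(H<85)&(S>80)
r1=blob(red,(280,110,320,145),'r+');r0=blob(red,(235,270,265,305),'r-')
g1=blob(grn,(318,118,348,152),'g+');g0=blob(grn,(265,280,290,308),'g-')
hub=blob((V>110),(178,187,202,208),'hub'); grip=blob(red,(175,140,225,182),'grip')
pin=blob((H>8)&(H<30)&(S>110),(392,245,415,270),'pin')
P=lambda p,z:plane(i,p,z)[0]
for n,p,z in (('r+',r1,.036),('r-',r0,.036),('g+',g1,.036),('g-',g0,.036),('hub',hub,.088),('grip',grip,.122),('pin',pin,.041)): print(n,P(p,z))
a=cv2.resize(im[105:175,265:385],None,fx=5,fy=5,interpolation=cv2.INTER_CUBIC);b=cv2.resize(im[250:320,215:335],None,fx=5,fy=3,interpolation=cv2.INTER_CUBIC)
cv2.imwrite('pics/z1.png',np.vstack([a,b]))
E
```

```text
r+ 40 [300.1 128.6]
r- 30 [248.6 286.3]
g+ 47 [330.6 139.1]
g- 32 [276. 296.]
hub 146 [188.8 197.3]
grip 423 [194.  163.6]
pin 25 [405.3 256.7]
r+ [0.6159 0.1927 0.036 ]
r- [0.4392 0.2114 0.036 ]
g+ [0.613 0.161 0.036]
g- [0.4347 0.1797 0.036 ]
hub [0.5355 0.275  0.088 ]
grip [0.5721 0.2653 0.122 ]
pin [0.5131 0.0551 0.041 ]
```

View pics/z1.png

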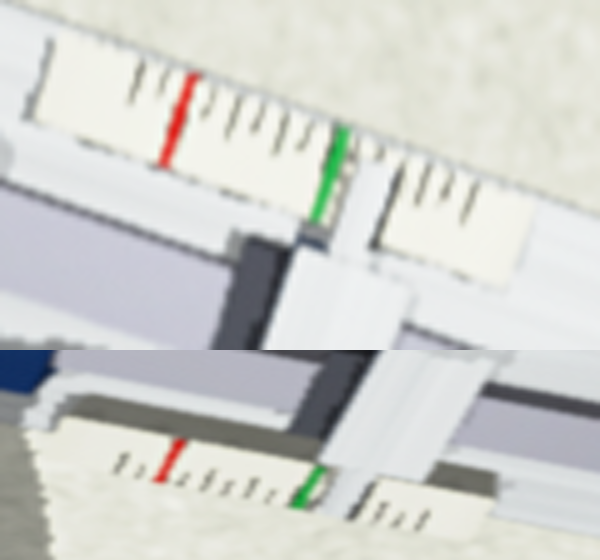

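The closer crop shows the pointer black line 13–14 mm below green, so the opening is about 14.5 mm. The frame yaw is about -0.104, its origin about (0.5187,0.1088), the wheel axis about (0.536,0.2765) and the grip about (0.572,0.265). The 178 mm red line spacing and 38 mm crank radius both check out.

```bash
python3 -c "
from h import *
print(tool((.5723,.2653,.15)))"
```

```text
[ 0.0368 -0.1007  0.1502]
```

Emit:
send_rows(motion=[0.037, -0.101, 0, 0, 0, -0.14, 0.037, -0.101, 0, 0, 0, -0.28, 0.037, -0.101, 0, 0, 0, -0.42, 0.037, -0.101, 0, 0, 0, -0.56, 0.037, -0.101, 0.03, 0, 0, -0.7, 0.037, -0.101, 0.06, 0, 0, -0.84, 0.037, -0.101, 0.09, 0, 0, -0.98, 0.037, -0.101, 0.12, 0, 0, -1.11, 0.037, -0.101, 0.15, 0, 0, -1.11, 0.037, -0.101, 0.15, 0, 0, -1.11, 0.037, -0.101, 0.15, 0, 0, -1.11, 0.037, -0.101, 0.17, 0, 0, -1.11, 0.037, -0.101, 0.19, 0, 0, -1.11, 0.037, -0.101, 0.205, 0, 0, -1.11, 0.037, -0.101, 0.205, 0, 0, -1.11, 0.037, -0.101, 0.205, 0, 0, -1.11], fingers=1)

```text
t: 3.7
tool_pos: [0.5741, 0.2668, 0.0973]
tcp_rot: [[0.228, 0.974, 0.002], [0.974, -0.228, 0.001], [0.001, 0.002, -1.0]]
contact_force: [0.1, -0.1, -0.3]
opening: 0.998
finger_force: 0.0
```

Emit:
send_rows(motion=[0, 0, 0, 0, 0, 0, 0, 0, 0, 0, 0, 0, 0, 0, 0, 0, 0, 0, 0, 0, 0, 0, 0, 0, 0, 0, 0, 0, 0, 0, 0, 0, 0, 0, 0, 0], fingers=0, newtons=30)

```text
t: 4.3
tool_pos: [0.572, 0.2672, 0.0958]
tcp_rot: [[0.227, 0.974, -0.002], [0.974, -0.227, 0.001], [0.0, -0.002, -1.0]]
contact_force: [-6.8, 0.7, 8.3]
opening: 0.229
finger_force: 29.5
```

```bash
cat >> h.py <<'E'
def crank(start,step,n,C=(.536,.2765),r=.038):
    s=manip.state();R=s['tcp_rot']
    out=[]
    for k in range(1,n+1):
        th=start+step*k; d=r*(np.array([np.cos(th),np.sin(th),0])-np.array([np.cos(start),np.sin(start),0]))
        v=R.T@d; out+= [round(v[0],4)+0,round(v[1],4)+0,0,0,0,0]
    return ', '.join('%g'%x for x in out)
E
python3 -c "
from h import *
print(crank(-.30,.314,5)); print(manip.state()['contact_force'])"
```

```text
0.0118, -0.001, 0, 0, 0, 0, 0.0228, -0.0056, 0, 0, 0, 0, 0.0318, -0.0134, 0, 0, 0, 0, 0.0379, -0.0236, 0, 0, 0, 0, 0.0406, -0.0352, 0, 0, 0, 0
[-6.8026661   0.65867318  8.25383529]
```

Emit:
send_rows(motion=[0.0118, -0.001, 0, 0, 0, 0, 0.0228, -0.0056, 0, 0, 0, 0, 0.0318, -0.0134, 0, 0, 0, 0, 0.0379, -0.0236, 0, 0, 0, 0, 0.0406, -0.0352, 0, 0, 0, 0, 0.0406, -0.0352, 0, 0, 0, 0])

```text
t: 4.9
tool_pos: [0.5465, 0.3135, 0.0958]
tcp_rot: [[0.227, 0.974, -0.001], [0.974, -0.227, -0.003], [-0.003, -0.0, -1.0]]
contact_force: [-3.4, -5.2, 6.7]
opening: 0.229
finger_force: 29.5
```

```bash
python3 -c "
from h import *
print(crank(1.27,.314,20)); s=manip.state(); print(s['contact_force'],s['tool_pos'],s['opening'])"
```

```text
-0.001, -0.0118, 0, 0, 0, 0, -0.0056, -0.0228, 0, 0, 0, 0, -0.0134, -0.0318, 0, 0, 0, 0, -0.0236, -0.0379, 0, 0, 0, 0, -0.0351, -0.0406, 0, 0, 0, 0, -0.047, -0.0396, 0, 0, 0, 0, -0.0579, -0.035, 0, 0, 0, 0, -0.0669, -0.0273, 0, 0, 0, 0, -0.0731, -0.0171, 0, 0, 0, 0, -0.0758, -0.0055, 0, 0, 0, 0, -0.0748, 0.0063, 0, 0, 0, 0, -0.0702, 0.0173, 0, 0, 0, 0, -0.0625, 0.0263, 0, 0, 0, 0, -0.0523, 0.0324, 0, 0, 0, 0, -0.0407, 0.0352, 0, 0, 0, 0, -0.0289, 0.0342, 0, 0, 0, 0, -0.0179, 0.0296, 0, 0, 0, 0, -0.0089, 0.0218, 0, 0, 0, 0, -0.0027, 0.0117, 0, 0, 0, 0, 0, 0.0001, 0, 0, 0, 0
[-3.3569074  -5.19359279  6.66473654] [0.54646725 0.31353361 0.09579146] 0.22920786779551267
```

Emit:
send_rows(motion=[-0.001, -0.0118, 0, 0, 0, 0, -0.0056, -0.0228, 0, 0, 0, 0, -0.0134, -0.0318, 0, 0, 0, 0, -0.0236, -0.0379, 0, 0, 0, 0, -0.0351, -0.0406, 0, 0, 0, 0, -0.047, -0.0396, 0, 0, 0, 0, -0.0579, -0.035, 0, 0, 0, 0, -0.0669, -0.0273, 0, 0, 0, 0, -0.0731, -0.0171, 0, 0, 0, 0, -0.0758, -0.0055, 0, 0, 0, 0, -0.0748, 0.0063, 0, 0, 0, 0, -0.0702, 0.0173, 0, 0, 0, 0, -0.0625, 0.0263, 0, 0, 0, 0, -0.0523, 0.0324, 0, 0, 0, 0, -0.0407, 0.0352, 0, 0, 0, 0, -0.0289, 0.0342, 0, 0, 0, 0, -0.0179, 0.0296, 0, 0, 0, 0, -0.0089, 0.0218, 0, 0, 0, 0, -0.0027, 0.0117, 0, 0, 0, 0, 0, 0, 0, 0, 0, 0])

```text
t: 6.9
tool_pos: [0.548, 0.3131, 0.0958]
tcp_rot: [[0.228, 0.974, 0.001], [0.974, -0.228, -0.003], [-0.003, 0.001, -1.0]]
contact_force: [-0.5, -9.7, 6.7]
opening: 0.228
finger_force: 30.3
```

Emit:
send_rows(motion=[-0.001, -0.0118, 0, 0, 0, 0, -0.0056, -0.0228, 0, 0, 0, 0, -0.0134, -0.0318, 0, 0, 0, 0, -0.0236, -0.0379, 0, 0, 0, 0, -0.0351, -0.0406, 0, 0, 0, 0, -0.047, -0.0396, 0, 0, 0, 0, -0.0579, -0.035, 0, 0, 0, 0, -0.0669, -0.0273, 0, 0, 0, 0, -0.0731, -0.0171, 0, 0, 0, 0, -0.0758, -0.0055, 0, 0, 0, 0, -0.0748, 0.0063, 0, 0, 0, 0, -0.0702, 0.0173, 0, 0, 0, 0, -0.0625, 0.0263, 0, 0, 0, 0, -0.0523, 0.0324, 0, 0, 0, 0, -0.0407, 0.0352, 0, 0, 0, 0, -0.0289, 0.0342, 0, 0, 0, 0, -0.0179, 0.0296, 0, 0, 0, 0, -0.0089, 0.0218, 0, 0, 0, 0, -0.0027, 0.0117, 0, 0, 0, 0, 0, 0, 0, 0, 0, 0])

```text
t: 8.9
tool_pos: [0.548, 0.3131, 0.0958]
tcp_rot: [[0.228, 0.974, 0.001], [0.974, -0.228, -0.003], [-0.003, 0.001, -1.0]]
contact_force: [-0.3, -9.8, 6.6]
opening: 0.229
finger_force: 30.4
```

```bash
python3 - <<'E'
from h import *
print(crank(1.27,.314,11)); s=manip.state(); print(s['contact_force'],s['tool_pos'],s['t'])
im=optics.camera('side'); cv2.imwrite('pics/s2.png',im)
cv2.imwrite('pics/s2z.png',cv2.resize(im[110:260,215:355],None,fx=4,fy=4,interpolation=cv2.INTER_CUBIC))
E
```

```text
-0.001, -0.0118, 0, 0, 0, 0, -0.0056, -0.0228, 0, 0, 0, 0, -0.0134, -0.0318, 0, 0, 0, 0, -0.0236, -0.0379, 0, 0, 0, 0, -0.0352, -0.0406, 0, 0, 0, 0, -0.047, -0.0396, 0, 0, 0, 0, -0.058, -0.035, 0, 0, 0, 0, -0.067, -0.0272, 0, 0, 0, 0, -0.0731, -0.017, 0, 0, 0, 0, -0.0758, -0.0055, 0, 0, 0, 0, -0.0748, 0.0064, 0, 0, 0, 0
[-0.31018637 -9.79406406  6.63077885] [0.54800935 0.31306944 0.09576579] 8.9
```

View pics/s2z.png

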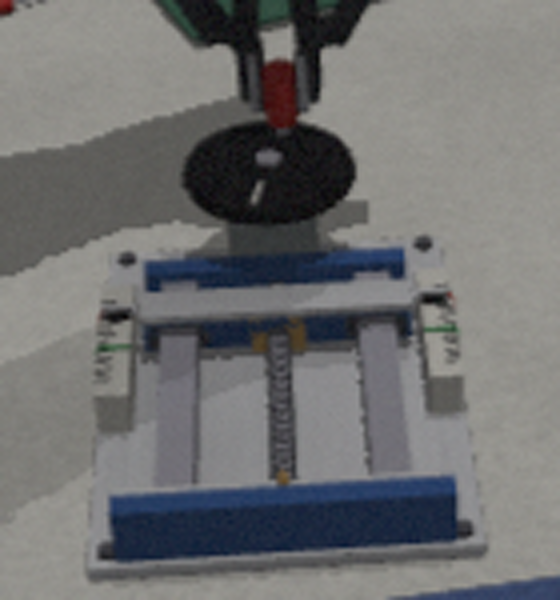

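Emit:
send_rows(motion=[-0.001, -0.0118, 0, 0, 0, 0, -0.0056, -0.0228, 0, 0, 0, 0, -0.0134, -0.0318, 0, 0, 0, 0, -0.0236, -0.0379, 0, 0, 0, 0, -0.0352, -0.0406, 0, 0, 0, 0, -0.047, -0.0396, 0, 0, 0, 0, -0.058, -0.035, 0, 0, 0, 0, -0.067, -0.0272, 0, 0, 0, 0, -0.0731, -0.017, 0, 0, 0, 0, -0.0758, -0.0055, 0, 0, 0, 0, -0.0748, 0.0064, 0, 0, 0, 0, -0.0748, 0.0064, 0, 0, 0, 0])

```text
t: 10.15
tool_pos: [0.5388, 0.2393, 0.0958]
tcp_rot: [[0.228, 0.974, 0.002], [0.974, -0.228, -0.0], [0.0, 0.002, -1.0]]
contact_force: [1.9, -2.7, 6.6]
opening: 0.233
finger_force: 30.5
```

Emit:
send_rows(motion=[0, 0, 0, 0, 0, 0, 0, 0, 0, 0, 0, 0, 0, 0, 0, 0, 0, 0, 0, 0, 0, 0, 0, 0, 0, 0, -0.05, 0, 0, 0, 0, 0, -0.1, 0, 0, 0, -0.02, 0, -0.15, 0, 0, 0, -0.04, 0, -0.18, 0, 0, 0, -0.04, 0, -0.18, 0, 0, 0, -0.04, 0, -0.18, 0, 0, 0], fingers=1)

```text
t: 11.15
tool_pos: [0.5284, 0.201, 0.2757]
tcp_rot: [[0.228, 0.974, 0.001], [0.974, -0.228, 0.0], [0.001, 0.001, -1.0]]
contact_force: [0.2, 0.4, 0.6]
opening: 0.993
finger_force: 0.0
```

```bash
cat > m.py <<'E'
import sys
from h import *
np.set_printoptions(precision=4,suppress=True)
i=optics.camera_info('wrist'); im=optics.camera('wrist'); n=sys.argv[1]; cv2.imwrite(f'pics/{n}.png',im); np.save(n+'.npy',i,allow_pickle=True)
s=manip.state(); print(s['t'],s['tool_pos'],s['joint_positions'],s['contact_force'])
E
python3 m.py w3; python3 - <<'E'
from h import *
i=np.load('w3.npy',allow_pickle=True).item();im=cv2.imread('pics/w3.png')
p=proj(i,[(.616,.193,.036),(.439,.211,.036)]).astype(int);print(p)
z=[cv2.resize(im[y-35:y+35,x-40:x+40],None,fx=5,fy=5,interpolation=cv2.INTER_CUBIC) for x,y in p[::-1]]
cv2.imwrite('pics/z3.png',np.hstack(z))
E
```

```text
11.2 [0.5278 0.2012 0.2746] [0.2346 0.35   0.0448 1.2663 0.0002 2.0345] [ 0.49   -0.6728 -0.264 ]
[[409 183]
 [227 207]]
```

View pics/z3.png

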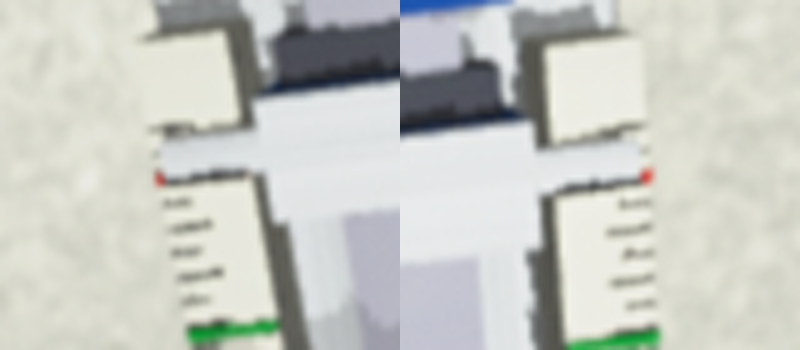

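The red line ends show beside the pointer line, within about 0.3–0.6 mm after parallax, so the rail is at red. Now I'll look at the pallet from above.

```bash
python3 -c "
from h import *
print(tool((.52,-.36,.27)))"
```

```text
[-0.5483  0.1199  0.0046]
```

Emit:
send_rows(motion=[-0.548, 0.12, 0, 0, 0, 0, -0.548, 0.12, 0, 0, 0, 0, -0.548, 0.12, 0, 0, 0, 0, -0.548, 0.12, 0, 0, 0, 0, -0.548, 0.12, 0, 0, 0, 0, -0.548, 0.12, 0, 0, 0, 0, -0.548, 0.12, 0, 0, 0, 0, -0.548, 0.12, 0, 0, 0, 0, -0.548, 0.12, 0, 0, 0, 0, -0.548, 0.12, 0, 0, 0, 0, -0.548, 0.12, 0, 0, 0, 0, -0.548, 0.12, 0, 0, 0, 0, -0.548, 0.12, 0, 0, 0, 0, -0.548, 0.12, 0, 0, 0, 0, -0.548, 0.12, 0, 0, 0, 0, -0.548, 0.12, 0, 0, 0, 0])

```text
t: 12.8
tool_pos: [0.5211, -0.3583, 0.2756]
tcp_rot: [[0.225, 0.974, 0.0], [0.974, -0.225, 0.0], [0.0, 0.0, -1.0]]
contact_force: [0.1, 0.3, -0.6]
opening: 1.0
finger_force: 0.0
```

```bash
python3 m.py w4
```

```text
12.85 [ 0.521  -0.3585  0.2756] [-0.7183  0.4883  0.2598  1.342   0.0001  1.0798] [-0.4614 -0.3354  0.3921]
```

View pics/w4.png

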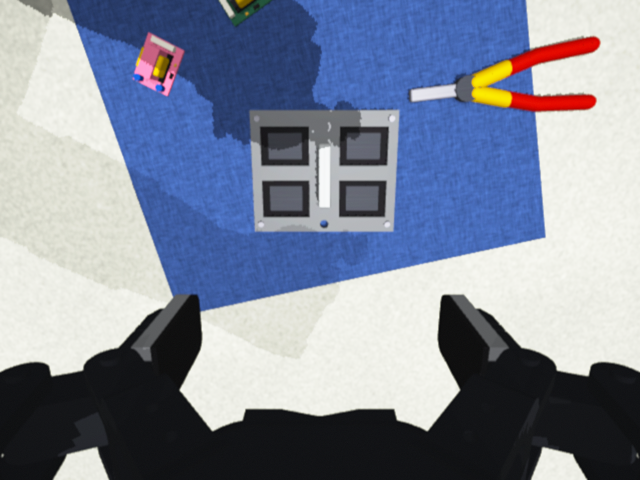

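The pallet is centred near (325,170), nearly square with the tool. Its hole is at (324,224) and the bar top spans (325,142–207).

```bash
cat > pal.py <<'E'
import sys
from h import *
np.set_printoptions(precision=4,suppress=True)
i=np.load('w4.npy',allow_pickle=True).item();im=cv2.imread('pics/w4.png')
h=cv2.cvtColor(im,cv2.COLOR_BGR2HSV)
m=(h[...,1]<95).astype('u1'); m[:100]=0;m[242:]=0;m[:,:235]=0;m[:,412:]=0
c=max(cv2.findContours(m,0,1)[0],key=cv2.contourArea)
q=plane(i,cv2.convexHull(c)[:,0],.008)[:,:2]
r=cv2.minAreaRect((q*1000).astype('f4'));print(r)
b=cv2.boxPoints(r);print(b)
w=(h[...,2]>200)&(h[...,1]<40);w[:135]=0;w[212:]=0;w[:,:316]=0;w[:,334:]=0
ys,xs=np.nonzero(w);v=np.polyfit(ys,xs,1);B=plane(i,[(np.polyval(v,y),y) for y in(ys.min(),ys.max())],.035);print('bar',B,B.mean(0),np.arctan2(*(B[0]-B[1])[:2]))
print('hole',plane(i,[(324,224)],.004))
s=manip.state();print(s['tool_pos'])
E
python3 pal.py
```

```text
((529.7845458984375, -340.101806640625), (124.26148223876953, 148.0127410888672), 77.02578735351562)
[[ 443.7184 -384.0311]
 [ 587.9525 -417.2618]
 [ 615.8507 -296.1725]
 [ 471.6166 -262.9418]]
bar [[ 0.5367 -0.313   0.035 ]
 [ 0.5227 -0.3697  0.035 ]] [ 0.5297 -0.3414  0.035 ] 0.2405575968775941
hole [[ 0.5177 -0.3942  0.004 ]]
[ 0.521  -0.3585  0.2756]
```

```bash
python3 -c "
from h import *
print(tool((.5298,-.3403,.0125)))"
```

```text
[0.0197 0.0044 0.2631]
```

Emit:
send_rows(motion=[0.0197, 0.0044, 0.05, 0, 0, 0, 0.0197, 0.0044, 0.1, 0, 0, 0, 0.0197, 0.0044, 0.15, 0, 0, 0, 0.0197, 0.0044, 0.2, 0, 0, 0, 0.0197, 0.0044, 0.23, 0, 0, 0, 0.0197, 0.0044, 0.25, 0, 0, 0, 0.0197, 0.0044, 0.262, 0, 0, 0, 0.0197, 0.0044, 0.262, 0, 0, 0, 0.0197, 0.0044, 0.262, 0, 0, 0], fingers=1)

```text
t: 13.75
tool_pos: [0.5301, -0.3419, 0.0145]
tcp_rot: [[0.227, 0.974, 0.001], [0.974, -0.227, -0.001], [-0.001, 0.001, -1.0]]
contact_force: [0.5, -0.7, 0.8]
opening: 0.999
finger_force: 0.0
```

Emit:
send_rows(motion=[0, 0, 0, 0, 0, 0, 0, 0, 0, 0, 0, 0, 0, 0, 0, 0, 0, 0, 0, 0, 0, 0, 0, 0, 0, 0, 0, 0, 0, 0, 0, 0, 0, 0, 0, 0, 0, 0, 0, 0, 0, 0, 0, 0, 0, 0, 0, 0], fingers=0, newtons=70)

```text
t: 14.55
tool_pos: [0.5296, -0.3419, 0.0137]
tcp_rot: [[0.227, 0.974, 0.0], [0.974, -0.227, -0.0], [-0.0, 0.001, -1.0]]
contact_force: [-1.5, 0.3, 3.9]
opening: 0.124
finger_force: 69.3
```

```bash
python3 -c "
from h import *
s=manip.state();print(s['tool_pos'],s['tcp_rot'],s['joint_positions'])
yaw=-.104
o=np.array((.5187,.1088))
print(tool((o[0],o[1],.15)))"
```

```text
[ 0.52960508 -0.3418622   0.01368895] [[ 2.26995743e-01  9.73895631e-01  4.81621953e-04]
 [ 9.73895721e-01 -2.26995588e-01 -3.57114589e-04]
 [-2.38466280e-04  5.50113051e-04 -9.99999820e-01]] [-6.89131854e-01  6.73063131e-01 -1.41672210e-01  7.55462193e-01
  3.06272495e-05  1.11065621e+00]
[ 0.4364 -0.1128 -0.1365]
```

```bash
python3 - <<'E'
from h import *
np.set_printoptions(precision=4,suppress=True)
i=np.load('w3.npy',allow_pickle=True).item();im=cv2.imread('pics/w3.png')
h=cv2.cvtColor(im,cv2.COLOR_BGR2HSV).astype(int);H,S,V=h[...,0],h[...,1],h[...,2]
p=proj(i,[(.5131,.0551,.041)])[0].astype(int);print(p)
x,y=p;m=(H>8)&(H<32)&(S>100);k=np.zeros_like(m);k[y-15:y+15,x-15:x+15]=1
ys,xs=np.nonzero(m&k);print(len(xs),xs.mean(),ys.mean(),xs.min(),xs.max(),ys.min(),ys.max(),plane(i,[(xs.mean(),ys.mean())],.038))
g=(H>40)&(H<85)&(S>80)
G=[]
for X in((.4347,.1797,.036),(.613,.161,.036)):
    x,y=proj(i,[X])[0].astype(int);k=np.zeros_like(m);k[y-8:y+9,x-16:x+17]=1
    ys,xs=np.nonzero(g&k);print(len(xs));G.append(plane(i,[(xs.mean(),ys.mean())],.036)[0])
d=G[1]-G[0];print(G,np.linalg.norm(d),np.arctan2(d[1],d[0]))
# blue fixed rail outer top edge direction
b=(H>100)&(H<130)&(S>120);b[:260]=0
ys,xs=np.nonzero(b&(np.arange(640)[None]>180)&(np.arange(640)[None]<460));print('blue rows',ys.min() if len(ys) else None, len(ys))
cv2.imwrite('pics/z3b.png',cv2.resize(im[p[1]-60:p[1]+60,p[0]-80:p[0]+80],None,fx=4,fy=4))
E
```

```text
[336 333]
35 334.8 332.45714285714286 333 337 328 337 [[0.5113 0.0551 0.038 ]]
49
51
[array([0.4348, 0.18  , 0.036 ]), array([0.6126, 0.1612, 0.036 ])] 0.17880268358038495 -0.10528833121462655
blue rows 331 13044
```

View pics/z3b.png

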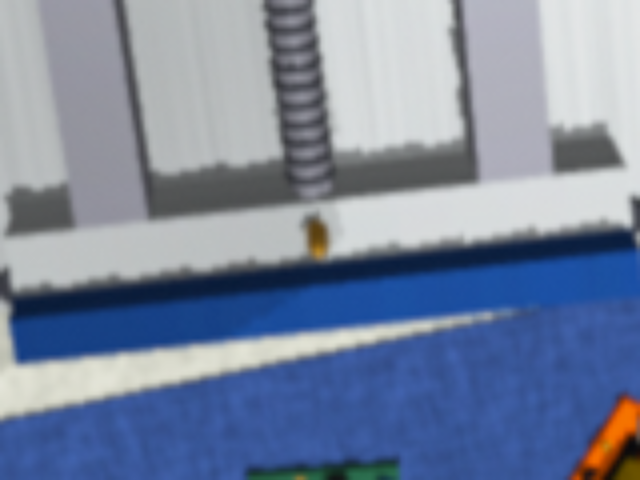

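```bash
python3 -c "
from h import *
print(tool((.5174,.1060,.135)))"
```

```text
[ 0.4334 -0.1135 -0.1215]
```

Emit:
send_rows(motion=[0, 0, -0.02, 0, 0, 0, 0, 0, -0.05, 0, 0, 0, 0, 0, -0.09, 0, 0, 0, 0, 0, -0.1215, 0, 0, 0, 0.02, -0.005, -0.1215, 0, 0, 0, 0.05, -0.0131, -0.1215, 0, 0, -0.01, 0.09, -0.0236, -0.1215, 0, 0, -0.02, 0.13, -0.034, -0.1215, 0, 0, -0.03, 0.17, -0.0445, -0.1215, 0, 0, -0.04, 0.21, -0.055, -0.1215, 0, 0, -0.05, 0.25, -0.0655, -0.1215, 0, 0, -0.06, 0.29, -0.076, -0.1215, 0, 0, -0.07, 0.33, -0.0864, -0.1215, 0, 0, -0.08, 0.37, -0.0969, -0.1215, 0, 0, -0.095, 0.4, -0.1048, -0.1215, 0, 0, -0.11, 0.42, -0.11, -0.1215, 0, 0, -0.1214, 0.4334, -0.1135, -0.1215, 0, 0, -0.1214, 0.4334, -0.1135, -0.1215, 0, 0, -0.1214, 0.4334, -0.1135, -0.1215, 0, 0, -0.1214])

```text
t: 16.45
tool_pos: [0.517, 0.1056, 0.1345]
tcp_rot: [[0.108, 0.994, -0.001], [0.994, -0.108, -0.001], [-0.001, -0.001, -1.0]]
contact_force: [-0.7, 0.3, -4.2]
opening: 0.125
finger_force: 68.9
```

```bash
python3 m.py w5; python3 -c "
from h import *
s=manip.state();R=s['tcp_rot'];print(np.arctan2(R[1,1],R[0,1]),tool((.5174,.1060,.06)),s['opening'])"
```

```text
16.5 [0.5171 0.1053 0.1346] [ 0.0626  0.3714 -0.3059  0.894  -0.0005  1.7418] [ 0.1438 -0.5721 -3.8503]
-0.10840554745152076 [0.0007 0.0002 0.0746] 0.12558292812647323
```

View pics/w5.png

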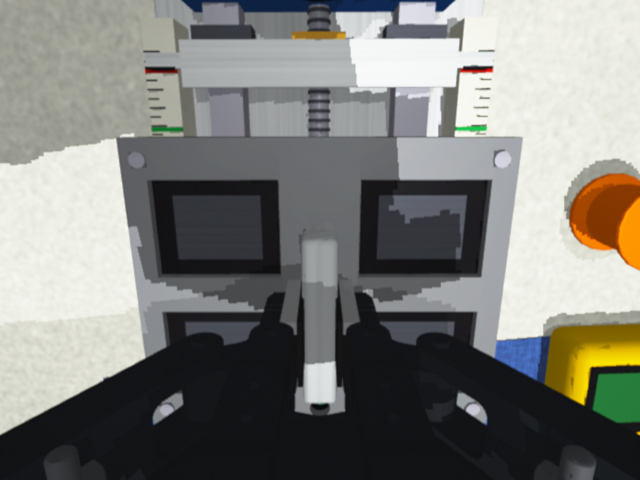

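Pallet held level and square with the rail. I check the lateral alignment numerically.

```bash
python3 - <<'E'
from h import *
np.set_printoptions(precision=4,suppress=True)
i=np.load('w5.npy',allow_pickle=True).item();im=cv2.imread('pics/w5.png')
h=cv2.cvtColor(im,cv2.COLOR_BGR2HSV).astype(int)
g=(h[...,0]>40)&(h[...,0]<85)&(h[...,1]>80)
G=[]
for a,b in((140,195),(445,500)):
    k=np.zeros_like(g);k[118:136,a:b]=1;ys,xs=np.nonzero(g&k);G.append(plane(i,[(xs.mean(),ys.mean())],.036)[0]);print(xs.mean(),ys.mean())
d=G[1]-G[0];yh=np.array([.108,.994]);print(G,np.linalg.norm(d),np.arctan2(d[1],d[0]))
Q=plane(i,[(118,137),(522,137)],.129);d2=Q[1]-Q[0];print(Q,np.linalg.norm(d2),np.arctan2(d2[1],d2[0]))
m=(G[0]+G[1])/2;q=Q.mean(0);a=np.arctan2(d[1],d[0]);ux=np.array([np.cos(a),np.sin(a)])
print('lateral pallet-frame',(q-m)[:2]@ux, 'along y',(q-m)[:2]@np.array([-ux[1],ux[0]]))
E
```

```text
167.24817518248176 128.82481751824818
471.4142857142857 128.22142857142856
[array([0.4355, 0.1798, 0.036 ]), array([0.6121, 0.1611, 0.036 ])] 0.17758645875910814 -0.10553936463117351
[[0.4518 0.1763 0.129 ]
 [0.5961 0.1608 0.129 ]] 0.14516832398341187 -0.10745436842160884
lateral pallet-frame 0.000290405142055534 along y -0.0018343042478190092
```

Emit:
send_rows(motion=[0.0006, 0.0002, 0.02, 0, 0, 0.002, 0.0006, 0.0002, 0.04, 0, 0, 0.002, 0.0006, 0.0002, 0.06, 0, 0, 0.002, 0.0006, 0.0002, 0.07, 0, 0, 0.002, 0.0006, 0.0002, 0.0745, 0, 0, 0.002, 0.0006, 0.0002, 0.0745, 0, 0, 0.002, 0.0006, 0.0002, 0.0745, 0, 0, 0.002, 0.0006, 0.0002, 0.0745, 0, 0, 0.002])

```text
t: 17.3
tool_pos: [0.5182, 0.1067, 0.0611]
tcp_rot: [[0.109, 0.994, 0.001], [0.994, -0.109, 0.0], [0.0, 0.001, -1.0]]
contact_force: [0.0, -0.1, -3.5]
opening: 0.126
finger_force: 68.8
```

Emit:
send_rows(motion=[0, 0, 0.002, 0, 0, 0, 0, 0, 0.004, 0, 0, 0, 0, 0, 0.005, 0, 0, 0, 0, 0, 0.006, 0, 0, 0, 0, 0, 0.007, 0, 0, 0, 0, 0, 0.007, 0, 0, 0])

```text
t: 17.9
tool_pos: [0.5174, 0.1067, 0.0531]
tcp_rot: [[0.109, 0.994, -0.0], [0.994, -0.109, -0.0], [-0.0, -0.0, -1.0]]
contact_force: [-0.4, 0.9, -4.0]
opening: 0.121
finger_force: 68.9
```

Emit:
send_rows(motion=[0, 0, 0.001, 0, 0, 0, 0, 0, 0.002, 0, 0, 0, 0, 0, 0.003, 0, 0, 0, 0, 0, 0.004, 0, 0, 0, 0, 0, 0.005, 0, 0, 0, 0, 0, 0.005, 0, 0, 0])

```text
t: 18.5
tool_pos: [0.5174, 0.1067, 0.0482]
tcp_rot: [[0.109, 0.994, -0.0], [0.994, -0.109, 0.0], [-0.0, -0.0, -1.0]]
contact_force: [-0.5, 0.4, -4.3]
opening: 0.122
finger_force: 68.9
```

Emit:
send_rows(motion=[0, 0, 0.001, 0, 0, 0, 0, 0, 0.002, 0, 0, 0, 0, 0, 0.003, 0, 0, 0, 0, 0, 0.004, 0, 0, 0, 0, 0, 0.0045, 0, 0, 0, 0, 0, 0.0045, 0, 0, 0])

```text
t: 19.1
tool_pos: [0.5175, 0.1067, 0.0438]
tcp_rot: [[0.109, 0.994, -0.0], [0.994, -0.109, -0.0], [-0.0, -0.0, -1.0]]
contact_force: [-0.7, 0.3, -3.9]
opening: 0.124
finger_force: 69.0
```

Emit:
send_rows(motion=[0, 0, 0.0005, 0, 0, 0, 0, 0, 0.001, 0, 0, 0, 0, 0, 0.001, 0, 0, 0, 0, 0, 0.001, 0, 0, 0])

```text
t: 19.5
tool_pos: [0.5175, 0.1067, 0.0437]
tcp_rot: [[0.109, 0.994, 0.0], [0.994, -0.109, -0.0], [0.0, 0.0, -1.0]]
contact_force: [-4.1, 0.0, 8.5]
opening: 0.124
finger_force: 70.7
```

Seated (12 N reversal at the expected height). I release, rise and look.

Emit:
send_rows(motion=[0, 0, 0, 0, 0, 0, 0, 0, 0, 0, 0, 0, 0, 0, 0, 0, 0, 0, 0, 0, 0, 0, 0, 0, 0, 0, 0, 0, 0, 0, 0, 0, -0.03, 0, 0, 0, 0, 0, -0.08, 0, 0, 0, 0, 0, -0.13, 0, 0, 0, 0, 0, -0.18, 0, 0, 0, 0, 0, -0.22, 0, 0, 0, 0, 0, -0.22, 0, 0, 0, 0, 0, -0.22, 0, 0, 0], fingers=1)

```text
t: 20.7
tool_pos: [0.518, 0.1068, 0.2635]
tcp_rot: [[0.109, 0.994, 0.002], [0.994, -0.109, 0.0], [0.0, 0.002, -1.0]]
contact_force: [-0.7, 0.2, -0.4]
opening: 1.002
finger_force: 0.0
```

```bash
python3 m.py w6
```

```text
20.75 [0.5173 0.1067 0.2623] [ 0.065   0.2821 -0.0833  1.2059  0.      1.7454] [0.2195 0.476  0.1646]
```

View pics/w6.png

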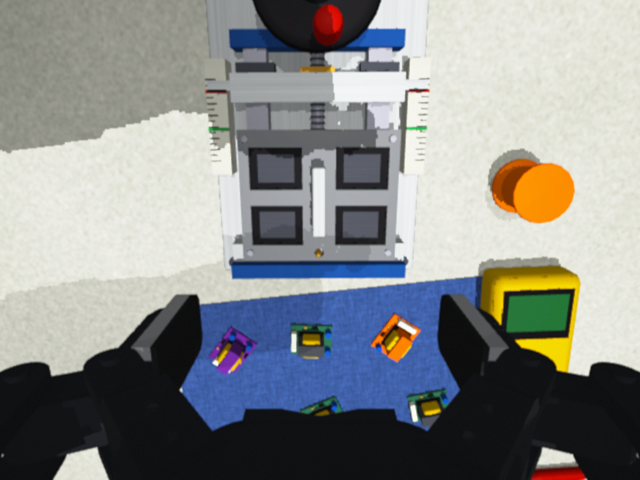

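The pallet lies square with the pin visible in its hole at (318,253). The rail is at red and the boards have not moved. Next I measure the pockets, turn the tool 90° and view the boards.

```bash
python3 - <<'E'
from h import *
np.set_printoptions(precision=4,suppress=True)
i=np.load('w6.npy',allow_pickle=True).item();im=cv2.imread('pics/w6.png')
g=cv2.cvtColor(im,cv2.COLOR_BGR2GRAY)
print(tool((.51,-.12,.27)))
C=[]
for x,y in((276,169),(363,169),(277,225),(361,225)):
    m=np.zeros_like(g);m[y-24:y+25,x-28:x+29]=(g[y-24:y+25,x-28:x+29]<115)*1
    c=max(cv2.findContours(m,0,1)[0],key=cv2.contourArea)
    q=plane(i,c[:,0],.038)[:,:2];r=cv2.minAreaRect((q*1000).astype('f4'));print(r);C.append(r[0])
C=np.array(C);o=C.mean(0);d=C[1]-C[0]+C[3]-C[2];print('o',o,np.arctan2(d[1],d[0]))
E
```

```text
[-0.2262  0.0176 -0.0077]
((482.30023193359375, 140.26611328125), (39.984947204589844, 51.218284606933594), 83.71558380126953)
((560.10498046875, 131.701416015625), (40.00423812866211, 49.33438491821289), 83.72997283935547)
((475.3547058105469, 85.44235229492188), (38.35165786743164, 49.3060302734375), 83.70978546142578)
((554.4491577148438, 77.22222137451172), (37.36103057861328, 48.80327606201172), 83.70980072021484)
o [518.0523 108.658 ] -0.10657309655262892
```

Emit:
send_rows(motion=[-0.02, 0.0016, -0.008, 0, 0, -0.14, -0.05, 0.004, -0.008, 0, 0, -0.28, -0.09, 0.007, -0.008, 0, 0, -0.42, -0.13, 0.01, -0.008, 0, 0, -0.56, -0.17, 0.013, -0.008, 0, 0, -0.7, -0.2, 0.016, -0.008, 0, 0, -0.84, -0.226, 0.0176, -0.008, 0, 0, -0.98, -0.226, 0.0176, -0.008, 0, 0, -1.12, -0.226, 0.0176, -0.008, 0, 0, -1.26, -0.226, 0.0176, -0.008, 0, 0, -1.4, -0.226, 0.0176, -0.008, 0, 0, -1.5, -0.226, 0.0176, -0.008, 0, 0, -1.571, -0.226, 0.0176, -0.008, 0, 0, -1.571, -0.226, 0.0176, -0.008, 0, 0, -1.571])

```text
t: 22.15
tool_pos: [0.5097, -0.1196, 0.2697]
tcp_rot: [[-0.994, 0.111, -0.002], [0.111, 0.994, 0.001], [0.002, 0.001, -1.0]]
contact_force: [-0.2, -0.2, -0.1]
opening: 1.002
finger_force: 0.0
```

```bash
python3 m.py w7
```

```text
22.2 [ 0.5098 -0.1197  0.2699] [-0.3702  0.2714 -0.0779  1.2232  0.     -0.2588] [-0.2453  0.4342 -0.4655]
```

View pics/w7.png

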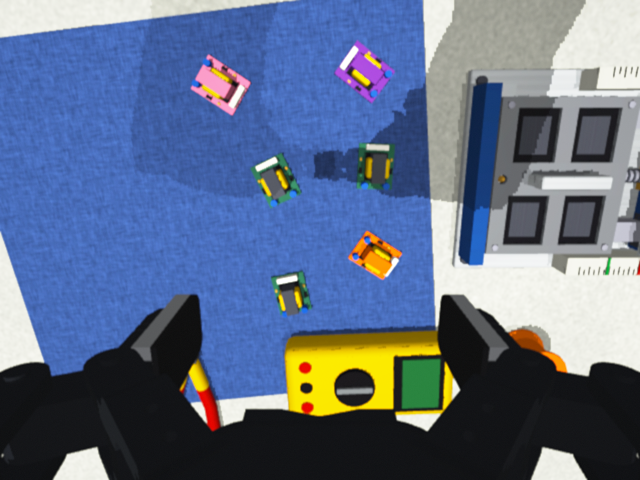

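Three green boards at (275,178), (376,165) and (291,293), all with white ends towards -x. The pockets are also in view.

```bash
cat > bd.py <<'E'
import sys
from h import *
np.set_printoptions(precision=4,suppress=True)
def boards(n,seeds):
    i=np.load(n+'.npy',allow_pickle=True).item();im=cv2.imread(f'pics/{n}.png')
    h=cv2.cvtColor(im,cv2.COLOR_BGR2HSV).astype(int);H,S,V=h[...,0],h[...,1],h[...,2]
    gm=((H>55)&(H<95)&(S>60)&(V>30));out=[]
    for x,y in seeds:
        k=np.zeros(gm.shape,'u1');k[y-40:y+41,x-40:x+41]=gm[y-40:y+41,x-40:x+41]
        k=cv2.morphologyEx(k,cv2.MORPH_CLOSE,np.ones((15,15)))
        c=max(cv2.findContours(k,0,1)[0],key=cv2.contourArea)
        q=plane(i,cv2.convexHull(c)[:,0],.004)[:,:2];r=cv2.minAreaRect((q*1000).astype('f4'))
        # transformer top yellow tape / dark centroid
        (cx,cy),(w,hh),a=r
        if w<hh: a+=90
        a=(a+90)%180-90
        print('board',np.round((cx,cy),1),'size',np.round((w,hh),1),'x-axis yaw',round(np.radians(a),3))
if __name__=='__main__':
    v=list(map(int,sys.argv[2:]));boards(sys.argv[1],list(zip(v[::2],v[1::2])))
E
python3 bd.py w7 275 178 376 165 291 293
```

```text
board [ 493.2 -162.1] size [45.8 36.1] x-axis yaw 0.337
board [490.3 -59.6] size [35.9 45.5] x-axis yaw -0.143
board [ 617.7 -155.1] size [46.  22.6] x-axis yaw 0.148
```

```bash
python3 -c "
from h import *
print(tool((.4903,-.0596,.0065)))"
```

```text
[0.0257 0.0574 0.2635]
```

Emit:
send_rows(motion=[0.0257, 0.0574, 0.02, 0, 0, 0.032, 0.0257, 0.0574, 0.06, 0, 0, 0.032, 0.0257, 0.0574, 0.1, 0, 0, 0.032, 0.0257, 0.0574, 0.14, 0, 0, 0.032, 0.0257, 0.0574, 0.18, 0, 0, 0.032, 0.0257, 0.0574, 0.21, 0, 0, 0.032, 0.0257, 0.0574, 0.235, 0, 0, 0.032, 0.0257, 0.0574, 0.25, 0, 0, 0.032, 0.0257, 0.0574, 0.2585, 0, 0, 0.032, 0.0257, 0.0574, 0.263, 0, 0, 0.032, 0.0257, 0.0574, 0.263, 0, 0, 0.032, 0.0257, 0.0574, 0.263, 0, 0, 0.032], fingers=0.7)

```text
t: 23.4
tool_pos: [0.4915, -0.0601, 0.0084]
tcp_rot: [[-0.99, 0.141, 0.001], [0.141, 0.99, -0.0], [-0.001, -0.0, -1.0]]
contact_force: [0.9, 0.4, -0.1]
opening: 0.703
finger_force: 0.0
```

Emit:
send_rows(motion=[0, 0, 0, 0, 0, 0, 0, 0, 0, 0, 0, 0, 0, 0, 0, 0, 0, 0, 0, 0, 0, 0, 0, 0, 0, 0, 0, 0, 0, 0, 0, 0, 0, 0, 0, 0], fingers=0, newtons=40)

```text
t: 24.0
tool_pos: [0.4914, -0.0601, 0.0084]
tcp_rot: [[-0.99, 0.141, 0.001], [0.141, 0.99, -0.0], [-0.001, -0.0, -1.0]]
contact_force: [-1.8, 1.3, 6.4]
opening: 0.248
finger_force: 39.8
```

```bash
python3 -c "
from h import *
s=manip.state();R=s['tcp_rot'];print(s['tool_pos'],np.arctan2(R[1,1],R[0,1]));print(tool((.4754,.0858,.11)))"
```

```text
[ 0.49142482 -0.06007293  0.00840126] 1.429393781192818
[ 0.0363  0.1421 -0.1017]
```

Emit:
send_rows(motion=[0, 0, -0.02, 0, 0, 0, 0, 0, -0.05, 0, 0, 0, 0, 0, -0.08, 0, 0, 0, 0.007, 0.028, -0.1, 0, 0, -0.01, 0.016, 0.065, -0.1, 0, 0, -0.02, 0.025, 0.1, -0.1, 0, 0, -0.03, 0.032, 0.13, -0.1, 0, 0, -0.035, 0.0352, 0.1422, -0.1, 0, 0, -0.035, 0.0352, 0.1422, -0.08, 0, 0, -0.035, 0.0352, 0.1422, -0.06, 0, 0, -0.035, 0.0352, 0.1422, -0.05, 0, 0, -0.035, 0.0352, 0.1422, -0.05, 0, 0, -0.035, 0.0352, 0.1422, -0.05, 0, 0, -0.035])

```text
t: 25.3
tool_pos: [0.4764, 0.0854, 0.0582]
tcp_rot: [[-0.994, 0.107, 0.0], [0.107, 0.994, -0.0], [-0.0, -0.0, -1.0]]
contact_force: [0.2, -0.5, -0.8]
opening: 0.248
finger_force: 39.4
```

```bash
python3 m.py w8; python3 -c "
from h import *
s=manip.state();R=s['tcp_rot'];print(np.arctan2(R[1,1],R[0,1]),s['opening']);print(tool((.4765,.0858,.0424)))"
```

```text
25.35 [0.4768 0.0855 0.0585] [ 0.0264  0.391  -0.518   0.6609 -0.0001  0.1333] [-0.9399 -0.0349 -0.9424]
1.463936853141697 0.2470942563070782
[0.0003 0.0003 0.0161]
```

View pics/w8.png

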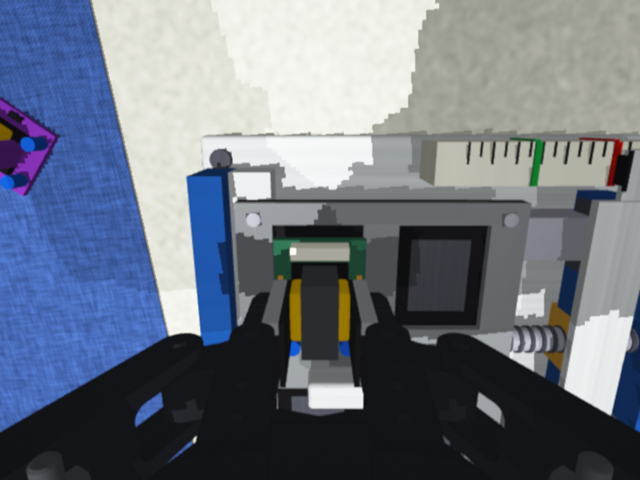

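The held board sits squarely over the pocket (board 273–368, pocket 272–365). I lower it slowly.

Emit:
send_rows(motion=[0, 0, 0.004, 0, 0, 0, 0, 0, 0.008, 0, 0, 0, 0, 0, 0.01, 0, 0, 0, 0, 0, 0.012, 0, 0, 0, 0, 0, 0.0135, 0, 0, 0, 0, 0, 0.015, 0, 0, 0, 0, 0, 0.016, 0, 0, 0, 0, 0, 0.016, 0, 0, 0])

```text
t: 26.15
tool_pos: [0.4762, 0.0858, 0.0424]
tcp_rot: [[-0.994, 0.106, 0.0], [0.106, 0.994, -0.0], [-0.0, -0.0, -1.0]]
contact_force: [-3.0, -0.7, 10.4]
opening: 0.247
finger_force: 40.6
```

Emit:
send_rows(motion=[0, 0, 0, 0, 0, 0, 0, 0, 0, 0, 0, 0, 0, 0, 0, 0, 0, 0, 0, 0, 0, 0, 0, 0, 0, 0, -0.03, 0, 0, 0, 0, 0, -0.08, 0, 0, 0, 0, -0.03, -0.13, 0, 0, 0, 0, -0.08, -0.18, 0, 0, 0, -0.01, -0.13, -0.22, 0, 0, 0, -0.03, -0.18, -0.22, 0, 0, 0, -0.045, -0.2, -0.22, 0, 0, 0, -0.045, -0.2, -0.22, 0, 0, 0, -0.045, -0.2, -0.22, 0, 0, 0], fingers=0.5)

```text
t: 27.45
tool_pos: [0.5002, -0.1197, 0.2617]
tcp_rot: [[-0.994, 0.109, 0.0], [0.109, 0.994, -0.0], [-0.0, -0.0, -1.0]]
contact_force: [-0.4, -0.4, 0.2]
opening: 0.501
finger_force: 0.0
```

```bash
python3 m.py w9; python3 - <<'E'
from h import *
i=np.load('w9.npy',allow_pickle=True).item()
print(proj(i,[(.493,-.162,.004),(.617,-.16,.004),(.4754,.086,.038),(.518,.1087,.038)]).round())
E
```

```text
27.5 [ 0.4994 -0.1182  0.2613] [-0.375   0.2541 -0.1239  1.1939  0.0003 -0.267 ] [-0.4444  1.0425  0.1827]
[[276. 190.]
 [294. 301.]
 [543. 147.]
 [566. 191.]]
```

View pics/w9.png

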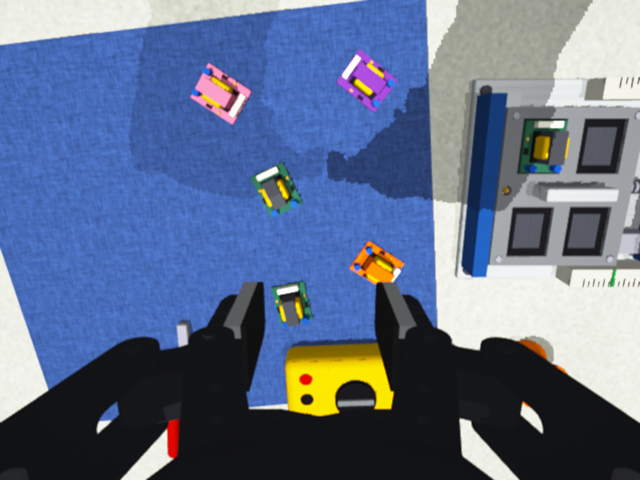

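Board 1 sits home in its pocket at (543,147). The others stay at (276,190) and (293,303). I have used my picture views and go on by numbers.

```bash
python3 bd.py w9 276 190 293 303; python3 -c "
from h import *
print(tool((.4932,-.1620,.0075)))"
```

```text
board [ 493.2 -162.1] size [45.6 35.9] x-axis yaw 0.339
board [ 618.4 -162.6] size [46.2 35.9] x-axis yaw 0.092
[ 0.0013 -0.0444  0.2538]
```

Emit:
send_rows(motion=[0.0013, -0.0444, 0.02, 0, 0, -0.14, 0.0013, -0.0444, 0.06, 0, 0, -0.28, 0.0013, -0.0444, 0.1, 0, 0, -0.4, 0.0013, -0.0444, 0.14, 0, 0, -0.447, 0.0013, -0.0444, 0.18, 0, 0, -0.447, 0.0013, -0.0444, 0.21, 0, 0, -0.447, 0.0013, -0.0444, 0.23, 0, 0, -0.447, 0.0013, -0.0444, 0.245, 0, 0, -0.447, 0.0013, -0.0444, 0.2535, 0, 0, -0.447, 0.0013, -0.0444, 0.2535, 0, 0, -0.447, 0.0013, -0.0444, 0.2535, 0, 0, -0.447], fingers=0.7)

```text
t: 28.6
tool_pos: [0.4938, -0.1613, 0.0088]
tcp_rot: [[-0.942, -0.335, 0.0], [-0.335, 0.942, 0.0], [-0.0, -0.0, -1.0]]
contact_force: [0.4, -0.3, 0.5]
opening: 0.7
finger_force: 0.0
```

Emit:
send_rows(motion=[0, 0, 0, 0, 0, 0, 0, 0, 0, 0, 0, 0, 0, 0, 0, 0, 0, 0, 0, 0, 0, 0, 0, 0, 0, 0, 0, 0, 0, 0, 0, 0, 0, 0, 0, 0], fingers=0, newtons=40)

```text
t: 29.2
tool_pos: [0.4942, -0.1621, 0.0091]
tcp_rot: [[-0.943, -0.334, 0.001], [-0.334, 0.943, -0.0], [-0.001, -0.001, -1.0]]
contact_force: [-1.4, 0.1, 5.7]
opening: 0.246
finger_force: 39.8
```

```bash
python3 -c "
from h import *
s=manip.state();R=s['tcp_rot'];print(s['tool_pos'],np.arctan2(R[1,1],R[0,1]));
p=np.array((.4932,-.1621,0));o=R.T@(p-s['tool_pos']);print('board in tool',o)
# pocket2 target, final tool yaw y-angle 1.464
a=1.464;F=np.array([[np.cos(a+np.pi/2),np.cos(a)],[np.sin(a+np.pi/2),np.sin(a)]])
t=np.array((.5547,.0774))-F[:,0]*o[0];print(t,tool((*t,.10)))"
```

```text
[ 0.49420905 -0.16211379  0.00908175] 1.9112984612876764
board in tool [0.00095628 0.00035693 0.00908046]
[0.55565083 0.07729807] [-0.138   0.2051 -0.0909]
```

Emit:
send_rows(motion=[0, 0, -0.02, 0, 0, 0, 0, 0, -0.05, 0, 0, 0, 0, 0, -0.09, 0, 0, 0, -0.02, 0.03, -0.091, 0, 0, 0.06, -0.044, 0.066, -0.091, 0, 0, 0.14, -0.068, 0.101, -0.091, 0, 0, 0.22, -0.092, 0.137, -0.091, 0, 0, 0.3, -0.116, 0.172, -0.091, 0, 0, 0.38, -0.13, 0.193, -0.091, 0, 0, 0.447, -0.138, 0.2051, -0.091, 0, 0, 0.447, -0.138, 0.2051, -0.07, 0, 0, 0.447, -0.138, 0.2051, -0.055, 0, 0, 0.447, -0.138, 0.2051, -0.05, 0, 0, 0.447, -0.138, 0.2051, -0.05, 0, 0, 0.447, -0.138, 0.2051, -0.05, 0, 0, 0.447])

```text
t: 30.7
tool_pos: [0.5556, 0.0771, 0.0589]
tcp_rot: [[-0.994, 0.106, 0.001], [0.106, 0.994, -0.0], [-0.001, 0.0, -1.0]]
contact_force: [-0.2, -1.6, -0.6]
opening: 0.249
finger_force: 39.4
```

```bash
python3 m.py w10; python3 -c "
from h import *
s=manip.state();R=s['tcp_rot'];print(np.arctan2(R[1,1],R[0,1]),s['opening']);print(tool((.5557,.0773,.0431)))"
```

```text
30.75 [0.5558 0.0771 0.0591] [ 0.0076  0.5094 -0.3087  0.7516 -0.      0.1141] [-0.0001  0.2365 -1.0654]
1.4642913859984954 0.24085552577783856
[0.0001 0.0002 0.016 ]
```

Emit:
send_rows(motion=[0, 0, 0.004, 0, 0, 0, 0, 0, 0.008, 0, 0, 0, 0, 0, 0.01, 0, 0, 0, 0, 0, 0.012, 0, 0, 0, 0, 0, 0.0135, 0, 0, 0, 0, 0, 0.015, 0, 0, 0, 0, 0, 0.016, 0, 0, 0, 0, 0, 0.016, 0, 0, 0])

```text
t: 31.55
tool_pos: [0.5552, 0.0775, 0.0431]
tcp_rot: [[-0.994, 0.106, 0.0], [0.106, 0.994, -0.0], [-0.0, -0.0, -1.0]]
contact_force: [-3.4, -1.0, 10.0]
opening: 0.248
finger_force: 40.7
```

Emit:
send_rows(motion=[0, 0, 0, 0, 0, 0, 0, 0, 0, 0, 0, 0, 0, 0, 0, 0, 0, 0, 0, 0, 0, 0, 0, 0, 0, 0, -0.03, 0, 0, 0, 0, 0, -0.08, 0, 0, 0, 0, -0.03, -0.13, 0, 0, 0, -0.01, -0.08, -0.17, 0, 0, 0, -0.02, -0.12, -0.2, 0, 0, 0, -0.03, -0.16, -0.2, 0, 0, 0, -0.04, -0.2, -0.2, 0, 0, 0, -0.05, -0.233, -0.2, 0, 0, 0, -0.05, -0.233, -0.2, 0, 0, 0, -0.05, -0.233, -0.2, 0, 0, 0], fingers=0.5)

```text
t: 32.95
tool_pos: [0.58, -0.1601, 0.2418]
tcp_rot: [[-0.994, 0.108, -0.001], [0.108, 0.994, 0.001], [0.001, 0.001, -1.0]]
contact_force: [0.3, 1.1, 0.0]
opening: 0.499
finger_force: 0.0
```

```bash
python3 m.py w11; python3 - <<'E'
from h import *
from bd import boards
i=np.load('w11.npy',allow_pickle=True).item()
p=proj(i,[(.6184,-.1626,.004)]).round().astype(int);print(p);boards('w11',[tuple(p[0])])
# green boards anywhere, side camera
im=optics.camera('side');cv2.imwrite('pics/s11.png',im);a=optics.camera_info('side')
h=cv2.cvtColor(im,cv2.COLOR_BGR2HSV);m=cv2.inRange(h,(45,60,25),(95,255,255));m=cv2.dilate(m,np.ones((5,5)))
n,l,st,c=cv2.connectedComponentsWithStats(m)
for k in range(1,n):
    if 80<st[k,4]<2500: print(st[k],plane(a,[c[k]],.02).round(3))
print(tool((.6184,-.1626,.0075)))
E
```

```text
33.0 [ 0.5799 -0.1591  0.242 ] [-0.3896  0.4343  0.0869  1.2243  0.0004 -0.2828] [ 0.8356  1.2518 -0.316 ]
[[320 234]]
board [ 618.9 -162.7] size [45.7 35.9] x-axis yaw 0.1
[ 243   80   83   42 2096] [[0.586 0.651 0.02 ]]
[292 213  27  15 253] [[0.558 0.088 0.02 ]]
[253 215  27  15 256] [[0.478 0.097 0.02 ]]
[382 232  40  23 742] [[ 0.732 -0.013  0.02 ]]
[348 308  35  23 439] [[ 0.612 -0.183  0.02 ]]
[-0.0388 -0.      0.2346]
```

Emit:
send_rows(motion=[-0.0391, 0, 0.02, 0, 0, -0.1, -0.0391, 0, 0.06, 0, 0, -0.208, -0.0391, 0, 0.1, 0, 0, -0.208, -0.0391, 0, 0.14, 0, 0, -0.208, -0.0391, 0, 0.18, 0, 0, -0.208, -0.0391, 0, 0.21, 0, 0, -0.208, -0.0391, 0, 0.225, 0, 0, -0.208, -0.0391, 0, 0.2345, 0, 0, -0.208, -0.0391, 0, 0.2345, 0, 0, -0.208, -0.0391, 0, 0.2345, 0, 0, -0.208], fingers=0.7)

```text
t: 34.05
tool_pos: [0.6197, -0.1632, 0.0088]
tcp_rot: [[-0.995, -0.102, 0.001], [-0.102, 0.995, -0.0], [-0.001, -0.0, -1.0]]
contact_force: [-0.2, 0.7, -0.2]
opening: 0.704
finger_force: 0.0
```

Emit:
send_rows(motion=[0, 0, 0, 0, 0, 0, 0, 0, 0, 0, 0, 0, 0, 0, 0, 0, 0, 0, 0, 0, 0, 0, 0, 0, 0, 0, 0, 0, 0, 0, 0, 0, 0, 0, 0, 0], fingers=0, newtons=40)

```text
t: 34.65
tool_pos: [0.6198, -0.1639, 0.0088]
tcp_rot: [[-0.995, -0.101, 0.002], [-0.101, 0.995, -0.0], [-0.001, -0.001, -1.0]]
contact_force: [-0.4, 0.3, 6.5]
opening: 0.246
finger_force: 40.9
```

```bash
python3 -c "
from h import *
s=manip.state();R=s['tcp_rot'];print(s['tool_pos'],np.arctan2(R[1,1],R[0,1]));
p=np.array((.6188,-.1627,0));o=R.T@(p-s['tool_pos']);print('board in tool',o)
a=1.464;F=np.array([[np.cos(a+np.pi/2),np.cos(a)],[np.sin(a+np.pi/2),np.sin(a)]])
t=np.array((.5605,.1314))-F[:,0]*o[0];print(t,tool((*t,.10)))"
```

```text
[ 0.61975098 -0.16386636  0.00881956] 1.6723412372304436
board in tool [0.00084083 0.00126207 0.00881757]
[0.56133604 0.13131037] [ 0.0281  0.2995 -0.0914]
```

Emit:
send_rows(motion=[0, 0, -0.02, 0, 0, 0, 0, 0, -0.05, 0, 0, 0, 0, 0, -0.09, 0, 0, 0, 0.0028, 0.03, -0.091, 0, 0, 0.03, 0.0066, 0.07, -0.091, 0, 0, 0.06, 0.0103, 0.11, -0.091, 0, 0, 0.09, 0.014, 0.15, -0.091, 0, 0, 0.12, 0.0178, 0.19, -0.091, 0, 0, 0.15, 0.0216, 0.23, -0.091, 0, 0, 0.18, 0.025, 0.27, -0.091, 0, 0, 0.208, 0.0281, 0.2995, -0.091, 0, 0, 0.208, 0.0281, 0.2995, -0.07, 0, 0, 0.208, 0.0281, 0.2995, -0.055, 0, 0, 0.208, 0.0281, 0.2995, -0.05, 0, 0, 0.208, 0.0281, 0.2995, -0.05, 0, 0, 0.208, 0.0281, 0.2995, -0.05, 0, 0, 0.208])

```text
t: 36.25
tool_pos: [0.5612, 0.1312, 0.0584]
tcp_rot: [[-0.994, 0.107, 0.001], [0.107, 0.994, 0.0], [-0.001, 0.0, -1.0]]
contact_force: [-0.1, 0.3, -0.8]
opening: 0.247
finger_force: 40.0
```

```bash
python3 -c "
from h import *
s=manip.state();R=s['tcp_rot'];print(np.arctan2(R[1,1],R[0,1]),s['opening'],s['contact_force']);print(tool((.5613,.1313,.0428)))"
```

```text
1.463944047381115 0.24672490930868696 [-0.1188306   0.30408937 -0.76640405]
[-0.0001  0.0001  0.0156]
```

Emit:
send_rows(motion=[0, 0, 0.004, 0, 0, 0, 0, 0, 0.008, 0, 0, 0, 0, 0, 0.01, 0, 0, 0, 0, 0, 0.012, 0, 0, 0, 0, 0, 0.0135, 0, 0, 0, 0, 0, 0.015, 0, 0, 0, 0, 0, 0.016, 0, 0, 0, 0, 0, 0.016, 0, 0, 0])

```text
t: 37.05
tool_pos: [0.5608, 0.1313, 0.0428]
tcp_rot: [[-0.994, 0.106, 0.0], [0.106, 0.994, -0.001], [-0.0, -0.0, -1.0]]
contact_force: [-4.3, -2.2, 12.8]
opening: 0.254
finger_force: 41.6
```

Emit:
send_rows(motion=[0, 0, 0, 0, 0, 0, 0, 0, 0, 0, 0, 0, 0, 0, 0, 0, 0, 0, 0, 0, 0, 0, 0, 0, 0, 0, -0.03, 0, 0, 0, 0, 0, -0.08, 0, 0, 0, 0.02, 0, -0.13, 0, 0, 0, 0.04, 0, -0.18, 0, 0, 0, 0.06, 0, -0.22, 0, 0, 0, 0.06, 0, -0.23, 0, 0, 0, 0.06, 0, -0.23, 0, 0, 0, 0.06, 0, -0.23, 0, 0, 0], fingers=0.5)

```text
t: 38.25
tool_pos: [0.5011, 0.1378, 0.2706]
tcp_rot: [[-0.994, 0.106, -0.001], [0.106, 0.994, -0.0], [0.001, -0.0, -1.0]]
contact_force: [-0.5, 0.1, -0.2]
opening: 0.499
finger_force: 0.0
```

```bash
cat > chk.py <<'E'
import sys
from h import *
np.set_printoptions(precision=4,suppress=True)
n=sys.argv[1];i=np.load(n+'.npy',allow_pickle=True).item();im=cv2.imread(f'pics/{n}.png')
h=cv2.cvtColor(im,cv2.COLOR_BGR2HSV).astype(int);H,S,V=h[...,0],h[...,1],h[...,2]
gm=(H>55)&(H<95)&(S>60)&(V>30)
o=np.array((.518,.1087));ux=np.array((.9943,-.1067));uy=np.array((.1067,.9943))
for k,(a,b) in enumerate(((-.04,-.027),(-.04,.027),(.04,-.027),(.04,.027))):
    x,y=proj(i,[(*(o+a*ux+b*uy),.038)])[0].astype(int)
    m=np.zeros(gm.shape,'u1');m[y-34:y+35,x-34:x+35]=gm[y-34:y+35,x-34:x+35]
    m=cv2.morphologyEx(m,cv2.MORPH_CLOSE,np.ones((13,13)))
    cs=cv2.findContours(m,0,1)[0]
    if not cs: print(k,'none',(x,y));continue
    c=max(cs,key=cv2.contourArea);q=plane(i,cv2.convexHull(c)[:,0],.038)[:,:2]
    r=cv2.minAreaRect((q*1000).astype('f4'));d=np.array(r[0])/1000-o;print(k,'in pallet',d@ux*1000,d@uy*1000,'size',np.round(r[1],1),'ang',round(r[2]%90,1),'px',(x,y))
red=((H<8)|(H>172))&(S>110)&(V>60)
x,y=proj(i,[(.539,.2393,.12)])[0].astype(int);m=np.zeros(red.shape,'u1');y0=max(y-30,0);m[y0:y+30,max(0,x-30):x+30]=red[y0:y+30,max(0,x-30):x+30]
ys,xs=np.nonzero(m);print('grip px',len(xs),xs.mean(),ys.mean(),plane(i,[(xs.mean(),ys.mean())],.12))
E
python3 m.py w12;python3 chk.py w12
```

```text
38.3 [0.5008 0.1377 0.27  ] [ 0.1275  0.2637 -0.0883  1.2213 -0.      0.2341] [ 0.5243  0.2443 -0.644 ]
0 in pallet -40.376343904266385 -26.645490039215098 size [36.9 46.8] ang 83.9 px (np.int64(261), np.int64(175))
1 none (np.int64(318), np.int64(175))
2 in pallet 38.685179642333985 -26.64443555541992 size [36.8 46. ] ang 83.9 px (np.int64(264), np.int64(256))
3 in pallet 39.68724192108156 27.024004613342274 size [36.5 46.4] ang 84.6 px (np.int64(318), np.int64(256))
grip px 895 447.54748603351953 244.64469273743018 [[0.5338 0.234  0.12  ]]
```

All three boards are home: centres within 1.3 mm of their pockets and square. Now I go back to the crank.

```bash
python3 -c "
from h import *
print(tool((.538,.239,.0955)))"
```

```text
[-0.0266  0.1048  0.1743]
```

Emit:
send_rows(motion=[-0.0266, 0.1048, 0, 0, 0, 0, -0.0266, 0.1048, 0, 0, 0, 0, -0.0266, 0.1048, 0.03, 0, 0, 0, -0.0266, 0.1048, 0.07, 0, 0, 0, -0.0266, 0.1048, 0.11, 0, 0, 0, -0.0266, 0.1048, 0.14, 0, 0, 0, -0.0266, 0.1048, 0.16, 0, 0, 0, -0.0266, 0.1048, 0.174, 0, 0, 0, -0.0266, 0.1048, 0.174, 0, 0, 0, -0.0266, 0.1048, 0.174, 0, 0, 0], fingers=0.6)

```text
t: 39.3
tool_pos: [0.5381, 0.2389, 0.0966]
tcp_rot: [[-0.994, 0.106, -0.002], [0.106, 0.994, -0.001], [0.002, -0.001, -1.0]]
contact_force: [-0.4, -0.2, -0.4]
opening: 0.605
finger_force: 0.0
```

Emit:
send_rows(motion=[0, 0, 0, 0, 0, 0, 0, 0, 0, 0, 0, 0, 0, 0, 0, 0, 0, 0, 0, 0, 0, 0, 0, 0, 0, 0, 0, 0, 0, 0, 0, 0, 0, 0, 0, 0], fingers=0, newtons=30)

```text
t: 39.9
tool_pos: [0.5394, 0.2378, 0.0987]
tcp_rot: [[-0.994, 0.107, 0.002], [0.107, 0.994, -0.003], [-0.002, -0.002, -1.0]]
contact_force: [0.9, -7.8, 2.7]
opening: 0.232
finger_force: 29.5
```

```bash
python3 -c "
from h import *
s=manip.state();print(s['tool_pos'],s['contact_force'],s['opening'])
th=np.arctan2(s['tool_pos'][1]-.2765,s['tool_pos'][0]-.536);print(th)
print(crank(-1.52,-.31416,20))"
```

```text
[0.5393935  0.23777038 0.09874499] [ 0.92207002 -7.83616711  2.68385819] 0.23216941366186195
-1.4833993210425123
0.0119, 0, 0, 0, 0, 0, 0.0232, 0.0036, 0, 0, 0, 0, 0.0328, 0.0106, 0, 0, 0, 0, 0.0398, 0.0202, 0, 0, 0, 0, 0.0435, 0.0315, 0, 0, 0, 0, 0.0435, 0.0434, 0, 0, 0, 0, 0.0399, 0.0547, 0, 0, 0, 0, 0.0329, 0.0644, 0, 0, 0, 0, 0.0233, 0.0714, 0, 0, 0, 0, 0.012, 0.075, 0, 0, 0, 0, 0.0001, 0.0751, 0, 0, 0, 0, -0.0112, 0.0714, 0, 0, 0, 0, -0.0208, 0.0644, 0, 0, 0, 0, -0.0278, 0.0548, 0, 0, 0, 0, -0.0315, 0.0435, 0, 0, 0, 0, -0.0315, 0.0316, 0, 0, 0, 0, -0.0279, 0.0203, 0, 0, 0, 0, -0.0209, 0.0107, 0, 0, 0, 0, -0.0113, 0.0037, 0, 0, 0, 0, 0, 0, 0, 0, 0, 0
```

Emit:
send_rows(motion=[0.0119, 0, 0, 0, 0, 0, 0.0232, 0.0036, 0, 0, 0, 0, 0.0328, 0.0106, 0, 0, 0, 0, 0.0398, 0.0202, 0, 0, 0, 0, 0.0435, 0.0315, 0, 0, 0, 0, 0.0435, 0.0434, 0, 0, 0, 0, 0.0399, 0.0547, 0, 0, 0, 0, 0.0329, 0.0644, 0, 0, 0, 0, 0.0233, 0.0714, 0, 0, 0, 0, 0.012, 0.075, 0, 0, 0, 0, 0.0001, 0.0751, 0, 0, 0, 0, -0.0112, 0.0714, 0, 0, 0, 0, -0.0208, 0.0644, 0, 0, 0, 0, -0.0278, 0.0548, 0, 0, 0, 0, -0.0315, 0.0435, 0, 0, 0, 0, -0.0315, 0.0316, 0, 0, 0, 0, -0.0279, 0.0203, 0, 0, 0, 0, -0.0209, 0.0107, 0, 0, 0, 0, -0.0113, 0.0037, 0, 0, 0, 0, 0, 0, 0, 0, 0, 0])

```text
t: 41.9
tool_pos: [0.5402, 0.2378, 0.0988]
tcp_rot: [[-0.994, 0.108, 0.004], [0.108, 0.994, -0.002], [-0.004, -0.001, -1.0]]
contact_force: [4.0, -5.0, -0.4]
opening: 0.229
finger_force: 30.0
```

Emit:
send_rows(motion=[0.0119, 0, 0, 0, 0, 0, 0.0232, 0.0036, 0, 0, 0, 0, 0.0328, 0.0106, 0, 0, 0, 0, 0.0398, 0.0202, 0, 0, 0, 0, 0.0435, 0.0315, 0, 0, 0, 0, 0.0435, 0.0434, 0, 0, 0, 0, 0.0399, 0.0547, 0, 0, 0, 0, 0.0329, 0.0644, 0, 0, 0, 0, 0.0233, 0.0714, 0, 0, 0, 0, 0.012, 0.075, 0, 0, 0, 0, 0.0001, 0.0751, 0, 0, 0, 0, -0.0112, 0.0714, 0, 0, 0, 0, -0.0208, 0.0644, 0, 0, 0, 0, -0.0278, 0.0548, 0, 0, 0, 0, -0.0315, 0.0435, 0, 0, 0, 0, -0.0315, 0.0316, 0, 0, 0, 0, -0.0279, 0.0203, 0, 0, 0, 0, -0.0209, 0.0107, 0, 0, 0, 0, -0.0113, 0.0037, 0, 0, 0, 0, -0.0057, 0.0016, 0, 0, 0, 0])

```text
t: 43.9
tool_pos: [0.5454, 0.2392, 0.0988]
tcp_rot: [[-0.994, 0.107, 0.003], [0.107, 0.994, -0.001], [-0.003, -0.001, -1.0]]
contact_force: [3.9, -5.8, -0.0]
opening: 0.226
finger_force: 30.1
```

Emit:
send_rows(motion=[0, 0, 0, 0, 0, 0, 0, 0, 0, 0, 0, 0])

```text
t: 44.1
tool_pos: [0.5449, 0.239, 0.0988]
tcp_rot: [[-0.994, 0.107, 0.001], [0.107, 0.994, -0.002], [-0.002, -0.002, -1.0]]
contact_force: [0.3, -7.9, 4.7]
opening: 0.228
finger_force: 30.6
```

Emit:
send_rows(motion=[0, 0, 0, 0, 0, 0, 0, 0, 0, 0, 0, 0, 0, 0, 0, 0, 0, 0, 0, 0, 0, 0, 0, 0, 0, 0, -0.04, 0, 0, 0, 0, 0, -0.08, 0, 0, 0, 0.02, -0.03, -0.12, 0, 0, 0, 0.0368, -0.06, -0.15, 0, 0, 0, 0.0368, -0.0784, -0.15, 0, 0, 0, 0.0368, -0.0784, -0.15, 0, 0, 0, 0.0368, -0.0784, -0.15, 0, 0, 0], fingers=0.6)

```text
t: 45.2
tool_pos: [0.4997, 0.1663, 0.2477]
tcp_rot: [[-0.994, 0.107, 0.0], [0.107, 0.994, 0.0], [-0.0, 0.0, -1.0]]
contact_force: [-0.1, -0.5, 0.2]
opening: 0.598
finger_force: 0.0
```

```bash
cat > sc.py <<'E'
import sys
from h import *
n=sys.argv[1];i=np.load(n+'.npy',allow_pickle=True).item();im=cv2.imread(f'pics/{n}.png')
o=np.array((.518,.1087));a=-.1057;ux=np.array((np.cos(a),np.sin(a)));uy=np.array((-ux[1],ux[0]))
ys=np.arange(.045,.105,.0005)
for sgn in(-1,1):
    for off in (.082,.085,.088,.091,.094,.097):
        P=np.array([(*(o+sgn*off*ux+y*uy),.036) for y in ys]);p=proj(i,P).astype('f4')
        c=cv2.remap(im,p[:,:1],p[:,1:],1)[:,0].astype(int);g=c.min(1);b,gg,r=c.T
        gi=[round(ys[k]*1e3,1) for k in range(len(ys)) if gg[k]-max(b[k],r[k])>40]
        ri=[round(ys[k]*1e3,1) for k in range(len(ys)) if r[k]-max(b[k],gg[k])>40]
        dk=[round(ys[k]*1e3,1) for k in range(len(ys)) if c[k].max()<95]
        f=lambda v:(v[0],v[-1],len(v)) if v else None
        print(sgn,off,'px',p[len(ys)//2].round(),'green',f(gi),'red',f(ri),'dark',dk[:24])
E
python3 m.py w13; python3 sc.py w13; echo w3 at red; python3 sc.py w3
```

```text
45.25 [0.4996 0.1666 0.2473] [ 0.1828  0.2859 -0.1174  1.1681  0.0004  0.2893] [0.0972 0.0579 0.0499]
-1 0.082 px [341. 135.] green (np.float64(61.0), np.float64(62.5), 4) red (np.float64(92.5), np.float64(95.0), 6) dark []
-1 0.085 px [341. 131.] green (np.float64(61.0), np.float64(62.5), 4) red (np.float64(92.5), np.float64(95.0), 6) dark []
-1 0.088 px [341. 128.] green (np.float64(61.0), np.float64(62.5), 4) red (np.float64(92.5), np.float64(95.0), 6) dark []
-1 0.091 px [341. 124.] green (np.float64(61.0), np.float64(62.5), 4) red (np.float64(92.5), np.float64(95.0), 6) dark []
-1 0.094 px [341. 121.] green (np.float64(61.0), np.float64(62.5), 4) red (np.float64(92.5), np.float64(95.0), 6) dark []
-1 0.097 px [341. 117.] green (np.float64(60.5), np.float64(63.0), 6) red (np.float64(92.5), np.float64(95.0), 6) dark []
1 0.082 px [339. 309.] green (np.float64(61.0), np.float64(62.5), 4) red (np.float64(92.5), np.float64(95.0), 6) dark []
1 0.085 px [339. 311.] green (np.float64(61.0), np.float64(62.5), 4) red (np.float64(92.5), np.float64(95.5), 7) dark []
1 0.088 px [339. 314.] g
[... 807 characters left out ...]
green (np.float64(60.5), np.float64(63.5), 7) red None dark []
-1 0.097 px [224. 226.] green (np.float64(60.5), np.float64(63.5), 7) red None dark []
1 0.082 px [404. 204.] green (np.float64(60.5), np.float64(63.5), 7) red None dark []
1 0.085 px [407. 204.] green (np.float64(61.0), np.float64(63.0), 5) red None dark []
1 0.088 px [410. 203.] green (np.float64(61.0), np.float64(63.5), 6) red None dark []
1 0.091 px [413. 203.] green (np.float64(60.5), np.float64(63.5), 7) red None dark []
1 0.094 px [417. 203.] green (np.float64(61.0), np.float64(63.5), 6) red None dark []
1 0.097 px [420. 202.] green (np.float64(61.5), np.float64(63.0), 4) red (np.float64(93.0), np.float64(95.5), 6) dark []
```

```bash
python3 - <<'E'
from h import *
def prof(n,sgn,off,lo,hi):
    i=np.load(n+'.npy',allow_pickle=True).item();im=cv2.imread(f'pics/{n}.png')
    o=np.array((.518,.1087));a=-.1057;ux=np.array((np.cos(a),np.sin(a)));uy=np.array((-ux[1],ux[0]))
    ys=np.arange(lo,hi,.001);P=np.array([(*(o+sgn*off*ux+y*uy),.036) for y in ys]);p=proj(i,P).astype('f4')
    c=cv2.remap(im,p[:,:1],p[:,1:],1)[:,0];print(n,sgn,off);print(' '.join(f'{y*1e3:.0f}:{b},{g},{r}' for y,(b,g,r) in zip(ys,c)))
for s in(-1,1):
    for f in(.088,.097): prof('w13',s,f,.054,.074)
prof('w3',-1,.088,.086,.104);prof('w3',1,.088,.086,.104)
E
```

```text
w13 -1 0.088
54:248,251,251 55:248,251,251 56:247,251,251 57:247,251,251 58:247,251,251 59:247,250,252 60:234,244,242 61:137,218,124 62:65,155,34 63:100,116,92 64:210,207,206 65:251,251,250 66:249,249,248 67:249,249,247 68:249,248,247 69:247,246,245 70:245,245,244 71:234,236,235 72:203,213,212 73:213,226,225
w13 -1 0.097
54:185,198,198 55:243,250,249 56:249,253,253 57:247,251,251 58:234,241,241 59:194,203,204 60:161,188,168 61:109,203,83 62:82,195,34 63:91,164,68 64:156,175,159 65:228,234,235 66:243,249,248 67:243,248,248 68:219,227,227 69:175,185,183 70:205,215,214 71:231,238,237 72:232,239,239 73:214,225,224
w13 1 0.088
54:213,225,225 55:232,240,240 56:240,247,246 57:241,247,247 58:241,247,248 59:238,245,246 60:193,215,200 61:106,167,97 62:59,121,40 63:108,127,98 64:202,200,198 65:243,241,240 66:242,241,239 67:240,240,237 68:239,239,236 69:237,237,234 70:233,233,230 71:228,230,229 72:235,241,240 73:232,241,240
w13 1 0.097
54:216,226,225 55:226,235,234 56:233,240,240 57:233,240,240 58:229,237,236 59:224,233,232 60:221,235,228 61:200,229,205 62:157,193,159 63:148,168,153 64:196,202,201 65:233,237,237 66:238,242,241 67:237,241,239 68:235,239,237 69:234,238,236 70:234,238,236 71:235,240,239 72:234,241,240 73:224,234,233
w3 -1 0.088
86:221,232,231 87:221,232,231 88:220,231,231 89:221,232,232 90:223,232,233 91:212,225,225 92:171,184,184 93:106,113,113 94:113,113,111 95:175,174,170 96:214,213,209 97:223,222,218 98:222,221,217 99:220,218,214 100:215,213,210 101:193,193,189 102:161,166,164 103:172,185,184
w3 1 0.088
86:223,233,232 87:228,236,236 88:228,237,237 89:228,237,237 90:230,238,238 91:227,237,236 92:188,201,200 93:119,124,123 94:155,152,150 95:216,214,210 96:232,231,228 97:232,231,229 98:231,230,228 99:228,228,225 100:225,223,219 101:203,203,199 102:163,166,163 103:137,147,146
```

The red stop was within about 0.3 mm. At green the pointer reads about 0.8 mm too far open, so I nudge the crank about 0.31 rad further clockwise.

Emit:
send_rows(motion=[-0.0368, 0.0784, 0, 0, 0, 0, -0.0368, 0.0784, 0, 0, 0, 0, -0.0368, 0.0784, 0.03, 0, 0, 0, -0.0368, 0.0784, 0.07, 0, 0, 0, -0.0368, 0.0784, 0.11, 0, 0, 0, -0.0368, 0.0784, 0.14, 0, 0, 0, -0.0368, 0.0784, 0.15, 0, 0, 0, -0.0368, 0.0784, 0.15, 0, 0, 0, -0.0368, 0.0784, 0.15, 0, 0, 0], fingers=0.6)

```text
t: 46.15
tool_pos: [0.5453, 0.2408, 0.0988]
tcp_rot: [[-0.994, 0.106, 0.001], [0.106, 0.994, 0.0], [-0.001, 0.001, -1.0]]
contact_force: [0.6, 0.2, 0.4]
opening: 0.6
finger_force: 0.0
```

Emit:
send_rows(motion=[0, 0, 0, 0, 0, 0, 0, 0, 0, 0, 0, 0, 0, 0, 0, 0, 0, 0, 0, 0, 0, 0, 0, 0, 0, 0, 0, 0, 0, 0, 0, 0, 0, 0, 0, 0], fingers=0, newtons=30)

```text
t: 46.75
tool_pos: [0.5457, 0.2398, 0.0995]
tcp_rot: [[-0.994, 0.107, 0.003], [0.107, 0.994, -0.001], [-0.003, -0.0, -1.0]]
contact_force: [0.8, -4.0, 6.2]
opening: 0.227
finger_force: 29.2
```

```bash
python3 -c "
from h import *
s=manip.state();print(s['tool_pos'],s['contact_force'],s['opening'])
print(crank(-1.34,-.155,2))"
```

```text
[0.54574641 0.23980854 0.09945862] [ 0.83240631 -4.02541209  6.18454132] 0.22708629896875923
0.0057, -0.0015, 0, 0, 0, 0, 0.0115, -0.0021, 0, 0, 0, 0
```

Emit:
send_rows(motion=[0.0057, -0.0015, 0, 0, 0, 0, 0.0115, -0.002, 0, 0, 0, 0, 0.0115, -0.002, 0, 0, 0, 0, 0.0115, -0.002, 0, 0, 0, 0])

```text
t: 47.15
tool_pos: [0.5337, 0.2376, 0.0994]
tcp_rot: [[-0.994, 0.108, 0.002], [0.108, 0.994, -0.003], [-0.003, -0.003, -1.0]]
contact_force: [-0.3, -10.2, 8.6]
opening: 0.23
finger_force: 30.1
```

Emit:
send_rows(motion=[0, 0, 0, 0, 0, 0, 0, 0, 0, 0, 0, 0, 0, 0, 0, 0, 0, 0, 0, 0, 0, 0, 0, 0, 0, 0, -0.04, 0, 0, 0, 0, 0, -0.08, 0, 0, 0, 0.015, -0.03, -0.12, 0, 0, 0, 0.025, -0.06, -0.15, 0, 0, 0, 0.025, -0.076, -0.15, 0, 0, 0, 0.025, -0.076, -0.15, 0, 0, 0, 0.025, -0.076, -0.15, 0, 0, 0], fingers=0.6)

```text
t: 48.25
tool_pos: [0.4998, 0.1666, 0.2471]
tcp_rot: [[-0.994, 0.107, -0.001], [0.107, 0.994, 0.0], [0.001, 0.0, -1.0]]
contact_force: [0.4, -0.1, -0.5]
opening: 0.598
finger_force: 0.0
```

```bash
python3 m.py w14; python3 - <<'E'
from h import *
n='w14';i=np.load(n+'.npy',allow_pickle=True).item();im=cv2.imread(f'pics/{n}.png')
o=np.array((.518,.1087));a=-.1057;ux=np.array((np.cos(a),np.sin(a)));uy=np.array((-ux[1],ux[0]))
for s in(-1,1):
  for off in(.086,.09,.097):
    ys=np.arange(.058,.067,.001);P=np.array([(*(o+s*off*ux+y*uy),.036) for y in ys]);p=proj(i,P).astype('f4')
    c=cv2.remap(im,p[:,:1],p[:,1:],1)[:,0];print(s,off,' '.join(f'{y*1e3:.0f}:{b},{g},{r}' for y,(b,g,r) in zip(ys,c)))
E
python3 chk.py w14
```

```text
48.3 [0.4997 0.1669 0.2468] [ 0.1833  0.2873 -0.1169  1.168   0.0004  0.2898] [-0.3894  0.0599 -0.3208]
-1 0.086 58:247,251,251 59:246,250,251 60:223,240,229 61:139,182,136 62:74,97,67 63:131,128,126 64:219,217,213 65:249,248,247 66:250,249,248
-1 0.09 58:247,251,251 59:243,248,248 60:215,234,222 61:132,176,129 62:73,95,65 63:166,165,161 64:250,250,249 65:250,250,249 66:249,249,247
-1 0.097 58:233,240,241 59:173,185,185 60:155,186,158 61:116,199,92 62:87,193,46 63:99,169,78 64:176,191,182 65:240,245,246 66:243,248,249
1 0.086 58:240,247,247 59:241,247,248 60:221,237,229 61:143,187,143 62:72,107,63 63:112,115,107 64:201,201,198 65:239,239,237 66:242,241,239
1 0.09 58:234,241,242 59:216,227,228 60:196,216,207 61:115,155,113 62:77,107,66 63:166,166,161 64:240,238,237 65:242,241,240 66:240,240,238
1 0.097 58:228,236,235 59:223,231,231 60:224,236,231 61:196,220,203 62:164,183,170 63:189,196,194 64:237,240,240 65:240,243,242 66:238,241,240
0 in pallet -40.590909668884294 -26.553193955383307 size [37.  46.1] ang 83.9 px (np.int64(225), np.int64(184))
1 none (np.int64(286), np.int64(184))
2 in pallet 38.273607304229756 -26.58285681167603 size [36.9 45.8] ang 83.9 px (np.int64(230), np.int64(269))
3 in pallet 39.285296863403275 27.278455768432618 size [36.8 45.9] ang 83.9 px (np.int64(288), np.int64(269))
grip px 983 418.3550356052899 256.6032553407935 [[0.5313 0.2349 0.12  ]]
```

The pointer now reads 62.2 against green at about 61.9. The boards are in place and the arm is clear, so I hand in.

```bash
python3 -c "
from station import manip
print(manip.hand_in())"
```

```text
the job is handed in; nothing more can be done
None
```

The job is handed in at about 48 s: the pallet sits on the pin, all three green boards are home in its pockets, the rail is cranked back to within about 0.3 mm of the green line, and the multimeter, spool, pliers and look-alike boards were not touched; I have no verdict from the judging.

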